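Put the index gears away in the bench chest

TASK

The faceting machine's accessories have come back in their carrying case: put them away in the fitted top drawer of the wooden chest. Pull the drawer out to its stop and swing the case's lid back past its balance point so that it stays open by itself, then lay every index gear and the blue angle block that you find in the case flat in the drawer's recess of its own outline, hubs up. Finally push the drawer fully home and shut the case, leaving the other things on the bench where they are.

Things in the scene. Friction and masses are not known exactly. Their poses are not given: they have to be found in the camera images.
- gear_case: dark grey-blue clamshell carrying case, 110 mm deep (x), 306 mm wide (y), 66 mm high when shut, firmly on the bench; front to -x at yaw 0. Origin: centre of its underside. Its lower half is 33 mm high and filled with dark foam (top 30.5 mm up) that has teal-floored pockets 10 mm deep (floors 20.5 mm up) in a row along y, in the case's frame: large gear y=+0.106, medium gear y=+0.026, small gear y=-0.044, angle block y=-0.108 (its 70 mm length along x); all at x=0
- case_lid (a joint): angle of the case's lid: 0 shut, grows as it opens, stop at 1.92 rad (leaning away). Hinge along the far (+x) top rim of the lower half. The lid is free-swinging (0.22 kg, no spring or detent): below about 1.2 rad it falls shut, beyond that it falls back against its stop and stays open
- lid_hinge (a point): middle of the lid's hinge line, which runs along the case's y axis, 55 mm behind the case's centre and 33.5 mm above the bench; turns with the lid
- lid_handle (a point): middle of the lid's lift handle, a round dark bar along y, 10 mm thick and 76 mm long, 38 mm in front of the lid's front face (so there is about 33 mm of room between bar and lid), 50 mm above the bench when shut and 148 mm in front of and 16.5 mm above the hinge line. Moves with the lid on an arc about the hinge
- chest: low two-drawer chest of light wood, 225 mm deep (x), 226 mm wide (y), 130 mm high, standing firmly on the bench; front to -x at yaw 0. Origin: on the bench, 175 mm in front of the middle of the carcass's front face (the carcass reaches from x=+0.175 to +0.400 in this frame, y=-0.113 to +0.113). Only the top drawer moves
- drawer (a joint): how far the top drawer is pulled out, m: 0 fully home, stop at 0.18; light friction (about 1 to 3 N), no spring. It may start slightly ajar. The drawer front is 12 mm thick, its top edge 117 mm above the bench; side walls rise to 92 mm; the foam insert's top lies 84 mm above the bench
- drawer_handle (a point): middle of the top drawer's handle, a round steel bar along y, 10 mm thick and 76 mm long, 36 mm in front of the drawer front (31 mm of room behind it), 102 mm above the bench, 28 mm below the chest's top. Moves with the drawer; axes as the chest's: x into the chest, z up; the drawer pulls out along -x.
- drawer_front (a point): middle of the top edge of the drawer front's back face; moves with the drawer; x into the chest, z up. In this frame the foam insert's four teal-floored recesses (8 mm deep, 2 mm of play all round) have their floor centres at: 74 mm round, large brass gear (0.128, 0.043, -0.041); 66 mm round, medium steel gear (0.128, -0.043, -0.041); 58 mm round, small aluminium gear (0.046, 0.043, -0.041); 74 x 38 mm, angle block (0.046, -0.043, -0.041)
- large_gear: brass-coloured index gear of a faceting machine: a toothed disc 70 mm across and 12 mm thick with a plain round hub on top, 26 mm across and rising 20 mm above the disc (32 mm in all), 0.1 to 0.35 kg. Origin: centre of the disc's underside; z up through the hub. At the start it lies, if present, in its pocket of the gear case, hub up, its disc top about level with the case's rim. Absent in some starts
- medium_gear: dark steel index gear of a faceting machine: a toothed disc 62 mm across and 12 mm thick with a plain round hub on top, 26 mm across and rising 20 mm above the disc (32 mm in all), 0.1 to 0.35 kg. Origin: centre of the disc's underside; z up through the hub. At the start it lies, if present, in its pocket of the gear case, hub up, its disc top about level with the case's rim. Absent in some starts
- small_gear: bright aluminium index gear of a faceting machine: a toothed disc 54 mm across and 12 mm thick with a plain round hub on top, 26 mm across and rising 20 mm above the disc (32 mm in all), 0.1 to 0.35 kg. Origin: centre of the disc's underside; z up through the hub. At the start it lies, if present, in its pocket of the gear case, hub up, its disc top about level with the case's rim. Absent in some starts
- angle_block: blue anodised 45-degree angle block, a plain oblong 70 mm long (x), 34 mm wide (y) and 34 mm high (z), 0.14 to 0.28 kg. Origin: centre of its underside. At the start it lies, if present, in its pocket of the gear case with 24 mm standing proud of the foam. Its recess in the drawer runs along the drawer's x; either way round will do. Absent in some starts
- white_cap_jar: small jar with a white cap, 30 mm across, 42 mm high, a bystander; origin at the centre of its underside
- loupe: folding loupe, 42 x 62 x 17 mm, a bystander lying between case and chest; origin at the centre of its underside
- scale: black pocket scale, 121 x 72 x 19 mm, a bystander lying in the middle, near the bench's front edge; origin at the centre of its underside

How it is judged (in metres and radians):
On the way, in this order (a step that is already met when the one before it is completed fails the run):
1. the drawer stands out at its stop and the case's lid stays open by itself, past its balance point (value of joint drawer above 0.168 m and value of joint case_lid above 1.5 rad and contact force between the fingers and case_lid below 0.3 N), for 0.2 s.
2. every gear and the block lie in their own recesses of the open drawer (value of joint drawer above 0.1 m and x of large_gear in the frame of drawer_front between 0.123 and 0.133 m and y of large_gear in the frame of drawer_front between 0.038 and 0.048 m and z of large_gear in the frame of drawer_front between -0.044 and -0.038 m and angle between each of large_gear, medium_gear, small_gear, angle_block's own z axis and vertical below 0.08 rad and x of medium_gear in the frame of drawer_front between 0.123 and 0.133 m and y of medium_gear in the frame of drawer_front between -0.048 and -0.038 m and z of medium_gear in the frame of drawer_front between -0.044 and -0.038 m and x of small_gear in the frame of drawer_front between 0.041 and 0.051 m and y of small_gear in the frame of drawer_front between 0.038 and 0.048 m and z of small_gear in the frame of drawer_front between -0.044 and -0.038 m and x of angle_block in the frame of drawer_front between 0.041 and 0.051 m and y of angle_block in the frame of drawer_front between -0.048 and -0.038 m and z of angle_block in the frame of drawer_front between -0.044 and -0.038 m and angle between the x axis of angle_block and the x axis of drawer_front, either way round below 0.15 rad), for 0.2 s.
At the end, for the whole second after the job is handed in: Drawer shut to 6 mm, lid to 0.06 rad; every part that was in the case rests in its own recess: origin within 5 mm of the recess centre in x and y and 3 mm of its floor, upright to 0.08 rad (block along its recess to 0.15 rad) (value of joint drawer below 0.006 m and value of joint case_lid below 0.06 rad and x of large_gear in the frame of drawer_front between 0.123 and 0.133 m and y of large_gear in the frame of drawer_front between 0.038 and 0.048 m and z of large_gear in the frame of drawer_front between -0.044 and -0.038 m and angle between each of large_gear, medium_gear, small_gear, angle_block's own z axis and vertical below 0.08 rad and x of medium_gear in the frame of drawer_front between 0.123 and 0.133 m and y of medium_gear in the frame of drawer_front between -0.048 and -0.038 m and z of medium_gear in the frame of drawer_front between -0.044 and -0.038 m and x of small_gear in the frame of drawer_front between 0.041 and 0.051 m and y of small_gear in the frame of drawer_front between 0.038 and 0.048 m and z of small_gear in the frame of drawer_front between -0.044 and -0.038 m and x of angle_block in the frame of drawer_front between 0.041 and 0.051 m and y of angle_block in the frame of drawer_front between -0.048 and -0.038 m and z of angle_block in the frame of drawer_front between -0.044 and -0.038 m and angle between the x axis of angle_block and the x axis of drawer_front, either way round below 0.15 rad); the robot touches nothing.
It fails at once if the white-capped jar is moved by more than 3 cm (distance of white_cap_jar from where it was at the start of the episode above 0.03 m).
It fails at once if the loupe is moved by more than 3 cm (distance of loupe from where it was at the start of the episode above 0.03 m).
It fails at once if the pocket scale is moved by more than 3 cm (distance of scale from where it was at the start of the episode above 0.03 m).
Of large_gear, medium_gear, small_gear, angle_block only 2 to 4 are there at a start; the rules pass over those that are not, and their reading is None.
At some moment in a run one of large_gear, medium_gear, small_gear, angle_block may be knocked a few centimetres aside while the robot is not near it.
Once in a run the grip may slacken for a moment while it holds something.
It also fails if it takes over 210 s, if anything falls off the work surface, if the arm or the gripper's body presses on something with over 40 N, if the wrist force passes 120 N, or if a joint passes its speed limit or range.

ROBOT

A 6-joint arm with a two-finger parallel gripper is mounted at the origin on a cart in front of the work surface, level with it; the furniture and walls round the work are solid. World frame = base frame: x ahead of the robot, y to its left, z up, the work surface at z = 0. Lengths are in mm, angles in rad, forces in N, time in s.
With the tool pointing down it reaches from about 400 to 925 mm from the base axis. Payload 12.5 kg.
Tool frame: the origin (TCP) lies on the centre line of the jaws, within the pads' length; the fingertips stand 14 mm ahead of it and the grasp point (between the pads) lies 5 mm behind it; z points along the fingers, x is the direction in which the jaws open and shut, and the axes are right-handed (so a half turn about z gives the same grasp; the last joint's range is limited). The gripper opens to 95 mm and grips with 3 to 60 N. Pads are 20 mm wide; open, the fingers measure 119 mm over their backs; the gripper's body (75 mm by 180 mm) begins 59 mm behind the grasp point.
Start: joints at [-1.38, 0.491, 1.559, -0, 1.092, -0.106], TCP at [182.812, -597.687, 191.761] pointing down, gripper open.
Joint ranges: [-3.1, 3.1], [-0.84, 2.19], [0.05, 2.79], [-1.13, 4.28], [0.06, 2.93], [-2.69, 2.69]. Speed limits (rad/s): [2.22, 2.22, 2.79, 3.14, 3.14, 3.14].

INTERFACE

Orientations are given as [roll, pitch, yaw] about the fixed x, y, z axes, in that order (R = Rz(yaw) Ry(pitch) Rx(roll)).
In Python, from cell import state, read_camera, job_done gives the robot as it stands.
- The arm moves only by the shell command python3 -m handwheel 'ROWS'. ROWS is JSON, a list of rows, each an object of numbers: "hand": the finger opening in m, from 0 to 0.0951; "x", "y", "z": the shift along the world's x, y, z in m; "spin": the turn about the world's z in units of 5 degrees (1.0 is 5 degrees). In form: [{"hand": .., "x": .., "y": .., "z": .., "spin": ..}, ...]. A call has 1 to 20 rows; each row is the pose to reach, as a shift and turn from the pose commanded when the call began; what a row does not reach only later rows make up. A row lasts 1/12 s, in which the tool goes at most 41.7 mm and 7.16 degrees, less where a joint would pass 70% of its speed; a pose out of reach is approached as far as the arm can. A call with a gripper value outside its range is refused whole. The fingers move at their own pace and stop on an object; the grip force is fixed at half the most. Time passes only in rows, so rows that repeat a pose let the fingers close. It gives the time, the measured TCP pose, the force and the opening at its end, in the units of the state.
- state(): the state, without advancing time (a new reading comes with each control period).
- read_camera(name): name is "scene" or "top" or "wrist"; returns a dict with "img" (480x640x3 uint8, red, green, blue), "fx", "fy", "cx", "cy" (pixels), "T" (4x4, takes a point from camera to world coordinates). Camera axes: x right, y down, z forward; pixel columns grow to the right and rows downward; lengths in mm; the calibration is good to about 2 mm. A picture is of the moment at which its call begins. There is no depth.
- job_done(): hands the job in, once; it reports no verdict.
The state is a dict: "t": time; "joints": joint angles; "qvel": joint speeds; "tau": joint torques, N m; "eef_pos": TCP position; "tcp_rot": TCP orientation; "ft_force": force on the tool from outside, world axes, zero at the start; "moment": the same for the moment, N m; "opening": opening from 0.0 (shut) to 1.0 (fully open).
Only numpy, scipy, OpenCV 4.12 (cv2) and the standard library are available. Lean on these libraries where they do the work, as an engineer would, in place of code of your own. Each camera call takes 0.05 s, during which the arm holds its last target. There are 200 camera calls.

## Working session

There is one attempt and no reset: what is moved stays moved. The work goes in short steps, Python scripts to look and compute and a shell command to move; the robot and the scene stay as the last step left them, time stands still between calls to the robot, and variables do not carry over. Pictures are saved under pics/ and viewed, about 12 in all and at most 16, crops included, and the job is handed in when it is done.

```bash
ls; mkdir -p pics; cat > h.py <<'E'
import numpy as np, cv2
from cell import state, read_camera, job_done
def shot(n,f):
    c=read_camera(n); cv2.imwrite('pics/'+f,c['img'][:,:,::-1]); np.savez('pics/'+f[:-4]+'.npz',**c); return c
def load(f): return dict(np.load('pics/'+f+'.npz'))
def ray(c,u,v,z):
    T=np.array(c['T']); d=T[:3,:3]@np.array([(u-c['cx'])/c['fx'],(v-c['cy'])/c['fy'],1]); o=T[:3,3]
    return o+d*(z-o[2])/d[2]
def proj(c,p):
    T=np.array(c['T']); q=T[:3,:3].T@(np.array(p)-T[:3,3]); return c['fx']*q[0]/q[2]+c['cx'],c['fy']*q[1]/q[2]+c['cy']
E
python3 - <<'E'
from h import *
for n in('scene','top'):
    c=shot(n,n+'0.png'); print(n,np.round(c['T'],3).tolist(),c['fx'],c['cx'],c['cy'])
print(state())
E
```

```text
pics
scene [[-0.62, -0.321, 0.716, -120.535], [-0.784, 0.267, -0.56, 513.564], [-0.011, -0.909, -0.417, 495.153], [0.0, 0.0, 0.0, 1.0]] 490.1355714982816 312.38528910826915 245.11842109138462
top [[0.03, -0.986, 0.164, 363.159], [-1.0, -0.03, 0.003, -22.486], [0.002, -0.164, -0.987, 1283.1], [0.0, 0.0, 0.0, 1.0]] 494.8992998127397 322.03606615173607 240.32689083839088
{'t': 0.1, 'joints': array([-1.37959802e+00,  4.91443620e-01,  1.55934340e+00, -5.07630033e-06,
        1.09168763e+00, -1.05606009e-01]), 'qvel': array([-5.29204140e-04, -1.78068778e-03, -1.47930225e-03, -4.41642024e-05,
        1.29510008e-03, -1.83924150e-03]), 'tau': array([ 1.92971187e-03, -6.13621545e+01, -2.58606184e+01,  6.93400903e-02,
        4.70104243e-02, -5.90154127e-05]), 'eef_pos': array([ 182.76778264, -597.45980243,  191.27030679]), 'tcp_rot': array([-3.14150416e+00,  8.77561571e-04, -1.27398963e+00]), 'ft_force': array([ 0.45885712, -0.06407232,  0.40919423]), 'moment': array([-0.03849956, -0.03270251, -0.03073073]), 'opening': 0.9995085612169914}
```

View pics/top0.png

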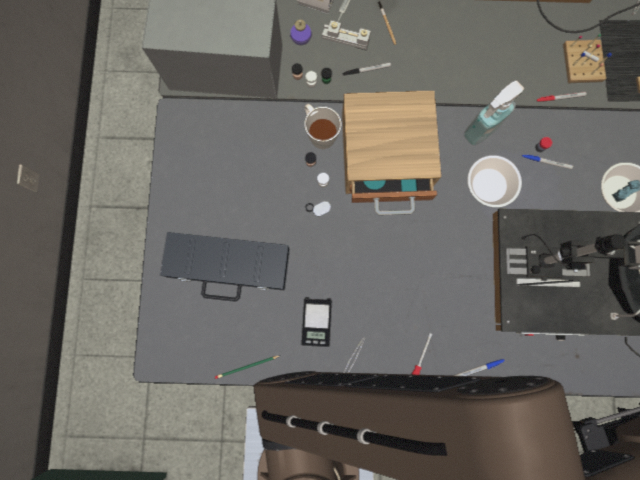

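View pics/scene0.png

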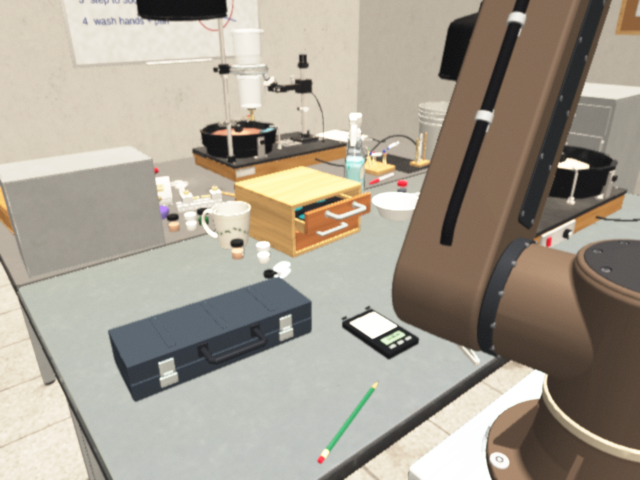

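Top view: the shut case lies at px (162–288, 234–288) with its handle bar at about (221,298). The chest top is at (345–440, 91–181), and the drawer is ajar with its handle bar at (376–413, 213). The jar is at (323,180), the loupe at (318,208) and the scale at (317,322).

```bash
python3 - <<'E'
from h import *
c=load('top0')
im=c['img']; hsv=cv2.cvtColor(im,cv2.COLOR_RGB2HSV)
def rect(m,z,name):
    n,l,s,ce=cv2.connectedComponentsWithStats(m); i=1+np.argmax(s[1:,4]); 
    cnt=max(cv2.findContours((l==i).astype(np.uint8),0,1)[0],key=cv2.contourArea)[:,0]
    P=np.array([ray(c,u,v,z)[:2] for u,v in cnt],np.float32)
    r=cv2.minAreaRect(P); print(name,s[i],np.round(r[0],1),np.round(r[1],1),round(r[2],2))
m=np.zeros(im.shape[:2],np.uint8)
r=slice(80,184),slice(340,445)
m[r]=((hsv[r][...,1]>60)&(hsv[r][...,0]<30)&(hsv[r][...,2]>150))*255
rect(m,130,'chesttop')
for p,z in [((345,93),130),((434,91),130),((440,179),130),((348,181),130)]: print('chest',ray(c,*p,z)[:2].round(1))
for p,z in [((167,234),66),((288,243),66),((285,288),66),((162,275),66)]: print('case',ray(c,*p,z)[:2].round(1))
print('case handle',[ray(c,u,v,50)[:2].round(1) for u,v in((203,297),(240,299))])
print('drw handle',[ray(c,u,v,102)[:2].round(1) for u,v in((376,213),(413,212))])
print('jar',ray(c,323,178,42).round(),'loupe',ray(c,318,208,8).round(),'scale',ray(c,317,322,19).round())
big=lambda x0,y0,x1,y1:cv2.resize(im[y0:y1,x0:x1,::-1],None,fx=4,fy=4,interpolation=2)
a=big(150,225,300,305);b=big(335,85,450,220)
cv2.imwrite('pics/c1.png',np.hstack([cv2.copyMakeBorder(a,0,540-320,0,0,0),])) ; cv2.imwrite('pics/c1.png',a)
cv2.imwrite('pics/c2.png',b)
E
```

```text
chesttop [ 344   91   97   90 7985] [ 822.2 -181.3] [223.5 226.5] 3.82
chest [927.  -65.3]
chest [ 939.1 -286.4]
chest [ 712.9 -299.2]
chest [701.2 -77.5]
case [569.4 368.3]
case [555.7  65.5]
case [443.8  68.3]
case [466.7 372.3]
case handle [array([416.6, 271.6]), array([414.4, 179.7])]
drw handle [array([ 630.6, -148.9]), array([ 635.8, -239.2])]
jar [733. -17.  42.] loupe [661.  -6.   8.] scale [364. -12.  19.]
```

View pics/c2.png

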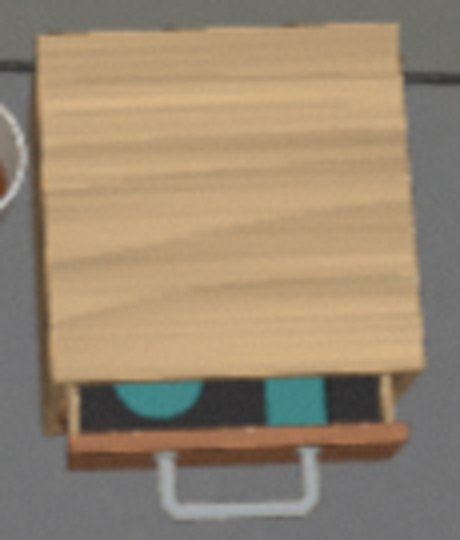

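Chest yaw is about +3.5°, with its top centre at (822,−181); the measured 223.5×226.5 size matches the 225×226 given. The drawer is about 35 mm out and its bar is near (633,−194). I'm moving above the bar.

```bash
python3 -m handwheel '[{"x":0.12,"y":0.27,"z":0.12,"spin":8,"hand":0.06},{"x":0.12,"y":0.27,"z":0.12,"spin":8,"hand":0.06},{"x":0.12,"y":0.27,"z":0.12,"spin":8,"hand":0.06},{"x":0.12,"y":0.27,"z":0.12,"spin":8,"hand":0.06},{"x":0.12,"y":0.27,"z":0.12,"spin":8,"hand":0.06},{"x":0.12,"y":0.27,"z":0.12,"spin":8,"hand":0.06},{"x":0.12,"y":0.27,"z":0.12,"spin":8,"hand":0.06},{"x":0.12,"y":0.27,"z":0.12,"spin":8,"hand":0.06},{"x":0.45,"y":0.404,"z":0.10,"spin":15.3,"hand":0.036},{"x":0.45,"y":0.404,"z":0.10,"spin":15.3,"hand":0.036},{"x":0.45,"y":0.404,"z":0.10,"spin":15.3,"hand":0.036},{"x":0.45,"y":0.404,"z":0.10,"spin":15.3,"hand":0.036},{"x":0.45,"y":0.404,"z":0.10,"spin":15.3,"hand":0.036},{"x":0.45,"y":0.404,"z":0.10,"spin":15.3,"hand":0.036},{"x":0.45,"y":0.404,"z":0.10,"spin":15.3,"hand":0.036},{"x":0.45,"y":0.404,"z":0.10,"spin":15.3,"hand":0.036},{"x":0.45,"y":0.404,"z":0.10,"spin":15.3,"hand":0.036},{"x":0.45,"y":0.404,"z":0.10,"spin":15.3,"hand":0.036},{"x":0.45,"y":0.404,"z":0.10,"spin":15.3,"hand":0.036},{"x":0.45,"y":0.404,"z":0.10,"spin":15.3,"hand":0.036}]'; python3 - <<'E'
from h import *
c=shot('wrist','w1.png'); print(np.round(c['T'],2).tolist(),c['fx'],c['cx'],c['cy']); s=state(); print(s['eef_pos'],s['tcp_rot'])
print('handle proj',proj(c,(630.6,-148.9,102)),proj(c,(635.8,-239.2,102)))
E
```

```text
t: 1.77
eef_pos: [632.2, -193.8, 291.4]
tcp_rot: [-3.141, 0.001, 0.061]
ft_force: [-0.2, -0.4, 0.4]
opening: 0.38
[[1.0, 0.06, 0.02, 627.29], [0.06, -0.96, -0.27, -118.17], [-0.0, 0.27, -0.96, 484.12], [0.0, 0.0, 0.0, 1.0]] 360.8999867578507 317.07583972667663 236.00657284388785
[ 631.99484767 -194.11173495  291.8313854 ] [-3.14155410e+00  3.06792729e-04  6.06022898e-02]
handle proj (np.float64(318.51526179289687), np.float64(165.96908865193464)) (np.float64(318.0774525899368), np.float64(248.69064969936846))
```

View pics/w1.png

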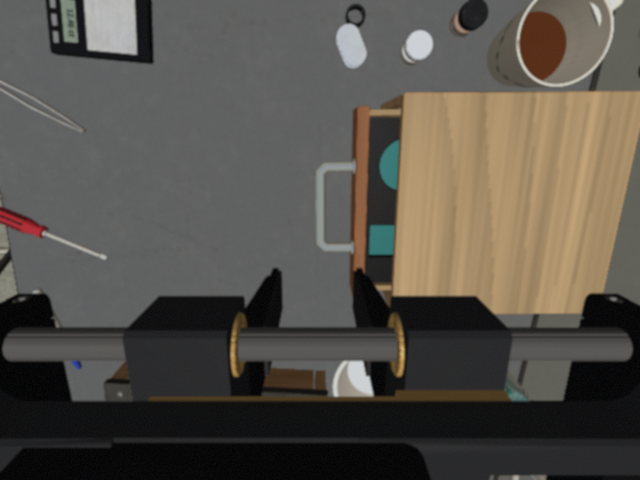

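The wrist view shows the bar at u≈320, v 163–250, square to the jaws and within 2 mm of the prediction. I'll descend, grip and pull.

```bash
python3 -m handwheel '[{"x":0.002,"z":-0.04,"hand":0.036},{"x":0.002,"z":-0.08,"hand":0.036},{"x":0.002,"z":-0.12,"hand":0.036},{"x":0.002,"z":-0.15,"hand":0.036},{"x":0.002,"z":-0.175,"hand":0.036},{"x":0.002,"z":-0.193,"hand":0.036},{"x":0.002,"z":-0.193,"hand":0.036},{"x":0.002,"z":-0.193,"hand":0.0},{"x":0.002,"z":-0.193,"hand":0.0},{"x":0.002,"z":-0.193,"hand":0.0},{"x":0.002,"z":-0.193,"hand":0.0}]'
```

```text
invalid input
```

```bash
python3 -m handwheel '[{"x":0.002,"y":0,"z":-0.04,"spin":0,"hand":0.036},{"x":0.002,"y":0,"z":-0.08,"spin":0,"hand":0.036},{"x":0.002,"y":0,"z":-0.12,"spin":0,"hand":0.036},{"x":0.002,"y":0,"z":-0.15,"spin":0,"hand":0.036},{"x":0.002,"y":0,"z":-0.175,"spin":0,"hand":0.036},{"x":0.002,"y":0,"z":-0.193,"spin":0,"hand":0.036},{"x":0.002,"y":0,"z":-0.193,"spin":0,"hand":0.036},{"x":0.002,"y":0,"z":-0.193,"spin":0,"hand":0.0},{"x":0.002,"y":0,"z":-0.193,"spin":0,"hand":0.0},{"x":0.002,"y":0,"z":-0.193,"spin":0,"hand":0.0},{"x":0.002,"y":0,"z":-0.193,"spin":0,"hand":0.0},{"x":0.002,"y":0,"z":-0.193,"spin":0,"hand":0.0}]'
```

```text
t: 2.82
eef_pos: [635.1, -193.8, 99.9]
tcp_rot: [3.141, -0.002, 0.061]
ft_force: [0.1, -0.6, 0.7]
opening: 0.087
```

```bash
python3 -m handwheel '[{"x":-0.01,"y":-0.0006,"z":0,"spin":0,"hand":0.0},{"x":-0.02,"y":-0.0012,"z":0,"spin":0,"hand":0.0},{"x":-0.03,"y":-0.0018,"z":0,"spin":0,"hand":0.0},{"x":-0.04,"y":-0.0024,"z":0,"spin":0,"hand":0.0},{"x":-0.05,"y":-0.003,"z":0,"spin":0,"hand":0.0},{"x":-0.06,"y":-0.0036,"z":0,"spin":0,"hand":0.0},{"x":-0.07,"y":-0.0042,"z":0,"spin":0,"hand":0.0},{"x":-0.08,"y":-0.0048,"z":0,"spin":0,"hand":0.0},{"x":-0.09,"y":-0.0054,"z":0,"spin":0,"hand":0.0},{"x":-0.10,"y":-0.006,"z":0,"spin":0,"hand":0.0},{"x":-0.11,"y":-0.0066,"z":0,"spin":0,"hand":0.0},{"x":-0.12,"y":-0.0072,"z":0,"spin":0,"hand":0.0},{"x":-0.128,"y":-0.0078,"z":0,"spin":0,"hand":0.0},{"x":-0.132,"y":-0.008,"z":0,"spin":0,"hand":0.0},{"x":-0.135,"y":-0.0082,"z":0,"spin":0,"hand":0.0},{"x":-0.135,"y":-0.0082,"z":0,"spin":0,"hand":0.0}]'
```

```text
t: 4.15
eef_pos: [499.5, -202.0, 98.8]
tcp_rot: [3.142, -0.0, 0.061]
ft_force: [-0.7, -0.2, 0.2]
opening: 0.006
```

The opening reads nearly shut, so the bar may have been lost. I'll take a look.

```bash
python3 - <<'E'
from h import *
c=shot('scene','s1.png'); t=shot('top','t1.png'); w=shot('wrist','w2.png')
a=cv2.resize(c['img'][150:320,200:440],(640,453)); cv2.imwrite('pics/c3.png',a[:,:,::-1])
a=np.hstack([t['img'][80:320,200:460][:,:,::-1],]); cv2.imwrite('pics/c4.png',np.hstack([cv2.resize(a,(400,369)),cv2.resize(w['img'][:,:,::-1],(400,369))]))
E
```

```text
(no output)
```

View pics/c4.png

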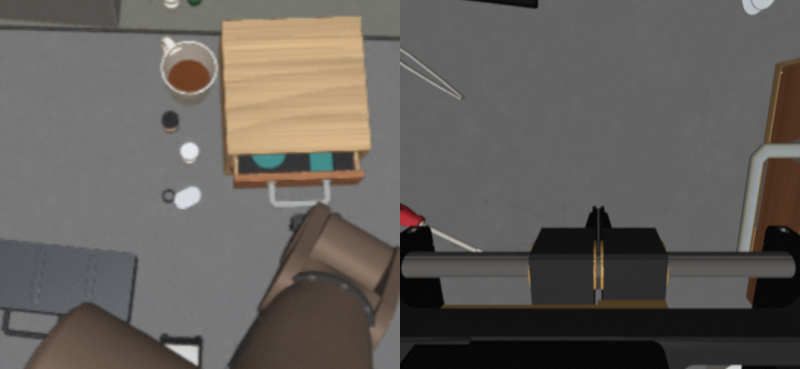

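The drawer did not move: the bar slipped or was missed. I'll triangulate its position from w1 and w2.

```bash
python3 - <<'E'
from h import *
a=load('w1');b=load('w2');t=load('t1');t0=load('top0')
w=b['img'].astype(int)
# bar columns in rows
for name,c,rows,rng in(('w1',a,(185,200,215,230),(300,350)),('w2',b,(200,220,240,260),(520,600))):
    for v in rows:
        l=c['img'][v,rng[0]:rng[1]].astype(int).sum(1)/3
        u=np.where(l>140)[0]+rng[0]
        if len(u): print(name,v,u.min(),u.max(),[ray(c,u.mean(),v,z)[:2].round(1).tolist() for z in(92,102,112)])
for c in(t0,t):
    col=c['img'][195:225,394].astype(int).sum(1)//3; v=np.argmax(col)+195; print(v,col.max(),ray(c,394,v,102)[:2])
E
```

```text
w1 185 318 322 [[633.6, -169.9], [633.4, -168.6], [633.3, -167.3]]
w1 200 318 322 [[634.6, -186.3], [634.4, -184.6], [634.3, -182.8]]
w1 215 318 322 [[635.7, -203.1], [635.5, -200.9], [635.3, -198.8]]
w1 230 318 322 [[636.8, -220.3], [636.6, -217.7], [636.3, -215.1]]
w2 200 576 599 [[648.1, -151.8], [640.4, -150.5], [632.7, -149.3]]
w2 220 567 577 [[642.3, -163.7], [634.9, -161.8], [627.5, -159.9]]
w2 240 563 573 [[643.0, -175.5], [635.6, -173.0], [628.2, -170.5]]
w2 260 559 570 [[644.0, -187.6], [636.5, -184.5], [629.0, -181.5]]
212 167 [ 634.44254009 -192.79364521]
212 175 [ 634.44254009 -192.79364521]
```

View pics/c3.png

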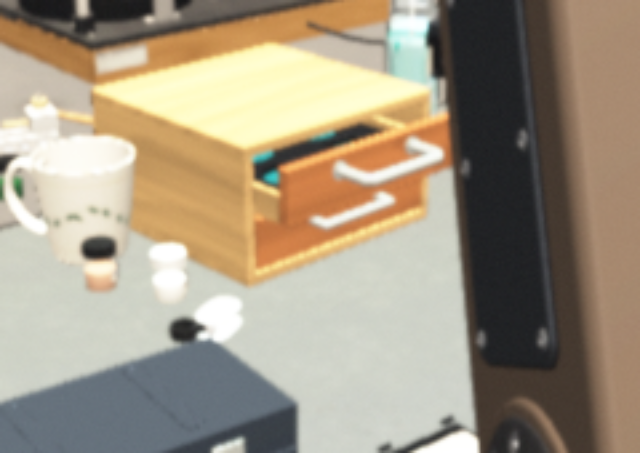

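```bash
python3 -m handwheel '[{"x":0,"y":0,"z":0.04,"spin":0,"hand":0.04},{"x":0.03,"y":0.002,"z":0.06,"spin":0,"hand":0.04},{"x":0.07,"y":0.004,"z":0.06,"spin":0,"hand":0.04},{"x":0.105,"y":0.007,"z":0.06,"spin":0,"hand":0.04},{"x":0.1355,"y":0.0085,"z":0.06,"spin":0,"hand":0.04},{"x":0.1355,"y":0.0085,"z":0.06,"spin":0,"hand":0.04},{"x":0.1355,"y":0.0085,"z":0.03,"spin":0,"hand":0.04},{"x":0.1355,"y":0.0085,"z":0.0,"spin":0,"hand":0.04},{"x":0.1355,"y":0.0085,"z":0.0,"spin":0,"hand":0.04},{"x":0.1355,"y":0.0085,"z":0.0,"spin":0,"hand":0.04}]'
python3 - <<'E'
from h import *
b=load('w2'); print(proj(b,(499.5,-202,85)))
w=shot('wrist','w3.png'); s=shot('scene','s3.png')
cv2.imwrite('pics/c5.png',np.hstack([cv2.resize(w['img'][100:400,160:520],(432,360)),cv2.resize(s['img'][170:290,290:410],(360,360))])[:,:,::-1])
E
```

```text
t: 5.13
eef_pos: [634.7, -193.1, 97.9]
tcp_rot: [-3.14, 0.003, 0.061]
ft_force: [0.6, -0.1, 0.7]
opening: 0.419
(np.float64(316.5937125513143), np.float64(264.7097879959482))
```

View pics/c5.png

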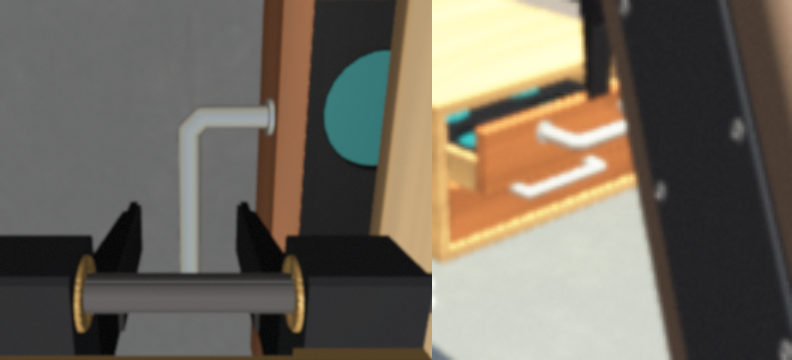

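```bash
python3 - <<'E'
from h import *
b=load('s3')
for p in [(654,-192,84),(674,-192,84),(614,-194,84),(634.7,-193,102),(632,-155,102),(654,-192,157)]:
    u,v=proj(b,p); print(p,round((u-290)*3+432),round((v-170)*3))
E
python3 -m handwheel '[{"x":0,"y":0,"z":0,"spin":0,"hand":0.02},{"x":0,"y":0,"z":0,"spin":0,"hand":0.004},{"x":0,"y":0,"z":0,"spin":0,"hand":0.004},{"x":0,"y":0,"z":0,"spin":0,"hand":0.004},{"x":0,"y":0,"z":0,"spin":0,"hand":0.004},{"x":0,"y":0,"z":0,"spin":0,"hand":0.004},{"x":0,"y":0,"z":0,"spin":0,"hand":0.004},{"x":0,"y":0,"z":0,"spin":0,"hand":0.004}]'
```

```text
(654, -192, 84) 601 142
(674, -192, 84) 583 135
(614, -194, 84) 639 157
(634.7, -193, 102) 619 127
(632, -155, 102) 584 140
(654, -192, 157) 602 50
t: 5.9
eef_pos: [635.3, -193.4, 98.8]
tcp_rot: [3.142, -0.0, 0.061]
ft_force: [-0.3, -0.5, -0.1]
opening: 0.045
```

```bash
python3 - <<'E'
from h import *
s=shot('scene','s4.png'); a=load('s3')
o=[]
for c,k in((a,20),(s,2)):
    im=cv2.resize(c['img'][150:280,300:400],(400,520),interpolation=cv2.INTER_CUBIC)
    for z,col in((84,(255,0,0)),(98,(0,255,0)),(120,(0,0,255)),(160,(255,255,0))):
        u,v=proj(c,(635+k,-193,z)); cv2.circle(im,(int((u-300)*4),int((v-150)*4)),3,col,-1)
    o.append(im)
cv2.imwrite('pics/c6.png',np.hstack(o)[:,:,::-1])
E
```

```text
(no output)
```

View pics/c6.png

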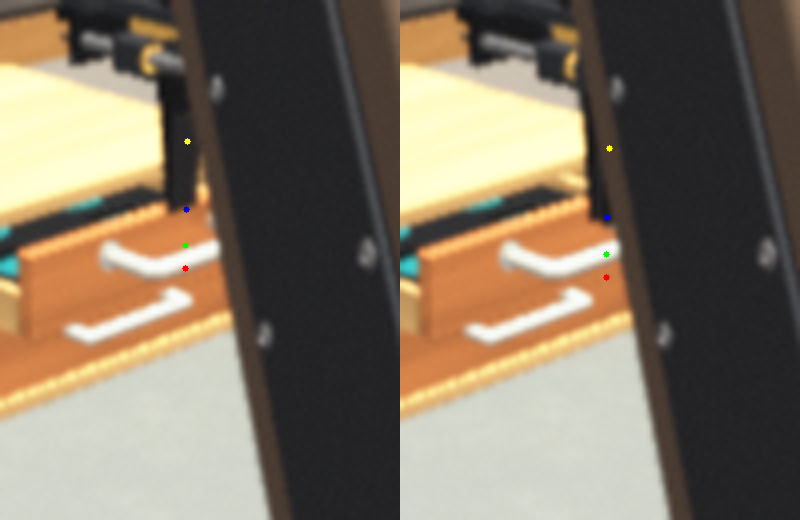

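The scene view shows the fingertips at z≈120, although eef_pos − 14 gives 84. The tips are therefore about 35 mm higher than the reported pose implies, and the bar was passed over. I'll open, lower 20 mm and measure the tips again in the scene view.

```bash
python3 -m handwheel '[{"x":0,"y":0,"z":0,"spin":0,"hand":0.04},{"x":0,"y":0,"z":0,"spin":0,"hand":0.04},{"x":0,"y":0,"z":0,"spin":0,"hand":0.04},{"x":0,"y":0,"z":0,"spin":0,"hand":0.04},{"x":0,"y":0,"z":-0.01,"spin":0,"hand":0.04},{"x":0,"y":0,"z":-0.02,"spin":0,"hand":0.04},{"x":0,"y":0,"z":-0.02,"spin":0,"hand":0.04},{"x":0,"y":0,"z":-0.02,"spin":0,"hand":0.04}]'
python3 - <<'E'
from h import *
s=shot('scene','s5.png'); w=shot('wrist','w5.png'); b=load('w2')
print([np.round(proj(b,(499.5,-202,z)),1) for z in (85,100,121)])
o=[]
for c,k in((s,20),):
    im=cv2.resize(c['img'][150:280,300:400],(400,520),interpolation=cv2.INTER_CUBIC)
    for z,col in((64,(255,0,0)),(98,(0,255,0)),(78,(0,0,255)),(160,(255,255,0))):
        u,v=proj(c,(635+k,-193,z)); cv2.circle(im,(int((u-300)*4),int((v-150)*4)),3,col,-1)
    o.append(im)
o.append(cv2.resize(b['img'][240:310,290:350],(400,520)))
cv2.imwrite('pics/c7.png',np.hstack(o)[:,:,::-1])
E
```

```text
t: 6.62
eef_pos: [634.8, -193.2, 77.5]
tcp_rot: [-3.141, 0.002, 0.061]
ft_force: [0.6, -1.0, 0.1]
opening: 0.419
[array([316.6, 264.7]), array([316.6, 273.9]), array([316.6, 289.1])]
```

View pics/c7.png

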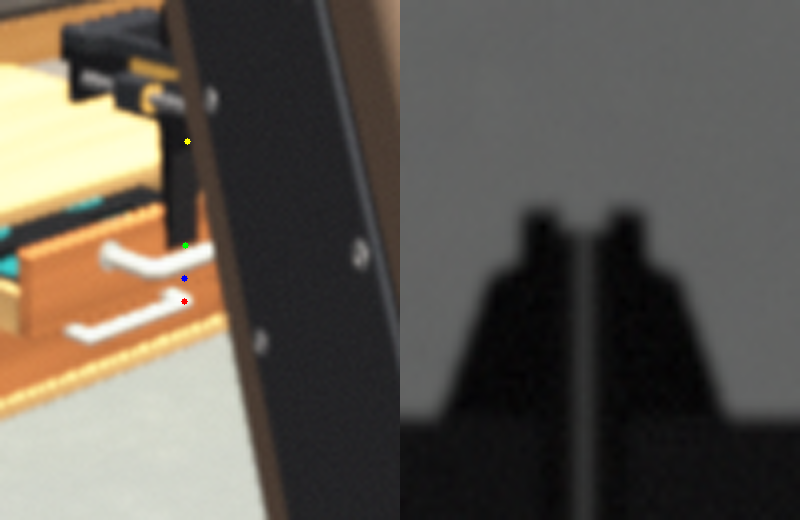

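The tips are at z≈98 with eef z at 77.5, consistently eef+20.5. From here I use tip z = eef+20.5 and grasp point = eef+39.5. The bar at 102 needs eef ≈ 63.

```bash
python3 -m handwheel '[{"x":0,"y":0,"z":-0.007,"spin":0,"hand":0.04},{"x":0,"y":0,"z":-0.015,"spin":0,"hand":0.04},{"x":0,"y":0,"z":-0.015,"spin":0,"hand":0.04},{"x":0,"y":0,"z":-0.015,"spin":0,"hand":0.02},{"x":0,"y":0,"z":-0.015,"spin":0,"hand":0.002},{"x":0,"y":0,"z":-0.015,"spin":0,"hand":0.002},{"x":0,"y":0,"z":-0.015,"spin":0,"hand":0.002},{"x":0,"y":0,"z":-0.015,"spin":0,"hand":0.002},{"x":0,"y":0,"z":-0.015,"spin":0,"hand":0.002},{"x":0,"y":0,"z":-0.015,"spin":0,"hand":0.002},{"x":0,"y":0,"z":-0.015,"spin":0,"hand":0.002}]'
```

```text
t: 7.63
eef_pos: [635.4, -193.4, 63.9]
tcp_rot: [3.141, -0.0, 0.061]
ft_force: [-0.6, 0.4, 1.8]
opening: 0.095
```

Gripped: the opening is now about 9 mm. Pull.

```bash
python3 -m handwheel '[{"x":-0.01,"y":-0.0006,"z":0,"spin":0,"hand":0.002},{"x":-0.02,"y":-0.0012,"z":0,"spin":0,"hand":0.002},{"x":-0.03,"y":-0.0018,"z":0,"spin":0,"hand":0.002},{"x":-0.04,"y":-0.0024,"z":0,"spin":0,"hand":0.002},{"x":-0.05,"y":-0.003,"z":0,"spin":0,"hand":0.002},{"x":-0.06,"y":-0.0036,"z":0,"spin":0,"hand":0.002},{"x":-0.07,"y":-0.0042,"z":0,"spin":0,"hand":0.002},{"x":-0.08,"y":-0.0048,"z":0,"spin":0,"hand":0.002},{"x":-0.09,"y":-0.0054,"z":0,"spin":0,"hand":0.002},{"x":-0.10,"y":-0.006,"z":0,"spin":0,"hand":0.002},{"x":-0.11,"y":-0.0066,"z":0,"spin":0,"hand":0.002},{"x":-0.12,"y":-0.0072,"z":0,"spin":0,"hand":0.002},{"x":-0.128,"y":-0.0078,"z":0,"spin":0,"hand":0.002},{"x":-0.132,"y":-0.008,"z":0,"spin":0,"hand":0.002},{"x":-0.135,"y":-0.0082,"z":0,"spin":0,"hand":0.002},{"x":-0.135,"y":-0.0082,"z":0,"spin":0,"hand":0.002}]'
```

```text
t: 8.97
eef_pos: [499.5, -202.4, 63.9]
tcp_rot: [3.141, -0.0, 0.061]
ft_force: [-0.6, -7.8, -0.0]
opening: 0.095
```

```bash
python3 -m handwheel '[{"x":-0.003,"y":-0.001,"z":0,"spin":0,"hand":0.002},{"x":-0.006,"y":-0.0015,"z":0,"spin":0,"hand":0.002},{"x":-0.006,"y":-0.0015,"z":0,"spin":0,"hand":0.002}]'
python3 -m handwheel '[{"x":-0.003,"y":-0.0003,"z":0,"spin":0,"hand":0.002},{"x":-0.006,"y":-0.0006,"z":0,"spin":0,"hand":0.002},{"x":-0.006,"y":-0.0006,"z":0,"spin":0,"hand":0.002}]'
python3 -m handwheel '[{"x":-0.002,"y":-0.0002,"z":0,"spin":0,"hand":0.002},{"x":-0.004,"y":-0.0004,"z":0,"spin":0,"hand":0.002},{"x":-0.004,"y":-0.0004,"z":0,"spin":0,"hand":0.002}]'
```

```text
t: 9.22
eef_pos: [493.4, -202.9, 63.9]
tcp_rot: [-3.141, 0.001, 0.061]
ft_force: [-1.4, -0.0, 4.3]
opening: 0.099
t: 9.47
eef_pos: [487.6, -203.2, 63.9]
tcp_rot: [-3.141, 0.0, 0.061]
ft_force: [-1.5, 2.1, 6.4]
opening: 0.098
t: 9.72
eef_pos: [484.5, -203.5, 63.9]
tcp_rot: [-3.141, -0.001, 0.061]
ft_force: [3.1, 4.8, 4.0]
opening: 0.095
```

```bash
python3 -m handwheel '[{"x":-0.002,"y":0,"z":0,"spin":0,"hand":0.002},{"x":-0.003,"y":0,"z":0,"spin":0,"hand":0.002},{"x":-0.003,"y":0,"z":0,"spin":0,"hand":0.002}]'
```

```text
t: 9.97
eef_pos: [484.6, -203.6, 64.0]
tcp_rot: [3.14, -0.007, 0.06]
ft_force: [21.4, 10.4, -4.8]
opening: 0.093
```

At the stop (21 N, no further travel). Release, rise and go above the case handle.

```bash
python3 -m handwheel '[{"x":0.003,"y":0,"z":0,"spin":0,"hand":0.01},{"x":0.003,"y":0,"z":0,"spin":0,"hand":0.04},{"x":0.003,"y":0,"z":0,"spin":0,"hand":0.04},{"x":0.003,"y":0,"z":0,"spin":0,"hand":0.04},{"x":0.003,"y":0,"z":0,"spin":0,"hand":0.04},{"x":0.003,"y":0,"z":0.04,"spin":0,"hand":0.04},{"x":0.003,"y":0,"z":0.08,"spin":0,"hand":0.04},{"x":0.003,"y":0.02,"z":0.11,"spin":0,"hand":0.04},{"x":-0.067,"y":0.428,"z":0.13,"spin":-1.2,"hand":0.04},{"x":-0.067,"y":0.428,"z":0.13,"spin":-1.2,"hand":0.04},{"x":-0.067,"y":0.428,"z":0.13,"spin":-1.2,"hand":0.04},{"x":-0.067,"y":0.428,"z":0.13,"spin":-1.2,"hand":0.04},{"x":-0.067,"y":0.428,"z":0.13,"spin":-1.2,"hand":0.04},{"x":-0.067,"y":0.428,"z":0.13,"spin":-1.2,"hand":0.04},{"x":-0.067,"y":0.428,"z":0.13,"spin":-1.2,"hand":0.04},{"x":-0.067,"y":0.428,"z":0.13,"spin":-1.2,"hand":0.04},{"x":-0.067,"y":0.428,"z":0.13,"spin":-1.2,"hand":0.04},{"x":-0.067,"y":0.428,"z":0.13,"spin":-1.2,"hand":0.04},{"x":-0.067,"y":0.428,"z":0.13,"spin":-1.2,"hand":0.04},{"x":-0.067,"y":0.428,"z":0.13,"spin":-1.2,"hand":0.04}]'
python3 - <<'E'
from h import *
w=shot('wrist','w6.png'); t=shot('top','t6.png'); print(state()['eef_pos'],w['T'][:3,3])
print(proj(w,(416,225,50)))
E
```

```text
t: 11.63
eef_pos: [413.5, 225.3, 193.6]
tcp_rot: [3.141, 0.0, -0.04]
ft_force: [-1.4, -1.2, -0.5]
opening: 0.42
[414.13142347 223.34847383 193.57392858] [416.0511335  301.13089584 386.3068425 ]
(np.float64(319.9546194582401), np.float64(217.8576594837344))
```

View pics/w6.png

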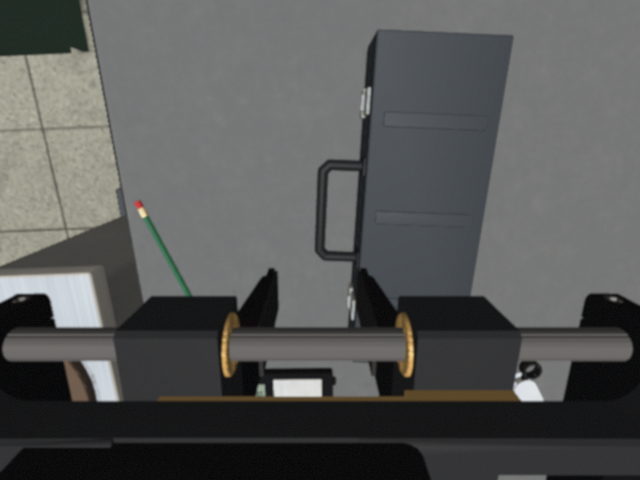

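The wrist view shows the case handle bar from (323,168) to (320,252), the lid front-left corner at (378,32) and the back-left corner at (512,37). Computing positions.

```bash
python3 - <<'E'
from h import *
c=load('w6')
for p,z in(((323,172),50),((320,248),50),((378,32),66),((512,37),66),((361,240),66),((482,240),66)): print(p,ray(c,*p,z)[:2].round(1))
g=cv2.cvtColor(c['img'],6)
for v in (180,195,210,225,240):
    l=g[v,305:345].astype(int); u=np.where(l<65)[0]+305; print(v,u.min(),u.max(),ray(c,u.mean(),v,50)[:2].round(1))
print(ray(c,330,161,50).round(1),ray(c,330,258,50).round(1))
E
```

```text
(323, 172) [420.4 268.1]
(320, 248) [414.9 194.9]
(378, 32) [467.8 378.2]
(512, 37) [574.7 370.4]
(361, 240) [453.1 206.2]
(482, 240) [565.  201.8]
180 318 326 [419.2 260.9]
195 317 326 [418.3 246.9]
210 317 325 [417.3 232.6]
225 316 324 [415.8 218. ]
240 315 324 [414.7 203. ]
[427.1 277.8  50. ] [424.4 184.2  50. ]
```

```bash
python3 -m handwheel '[{"x":0.003,"y":0.007,"z":-0.04,"spin":-0.4,"hand":0.036},{"x":0.003,"y":0.007,"z":-0.07,"spin":-0.4,"hand":0.036},{"x":0.003,"y":0.007,"z":-0.1,"spin":-0.4,"hand":0.036},{"x":0.003,"y":0.007,"z":-0.1,"spin":-0.4,"hand":0.036},{"x":0.003,"y":0.007,"z":-0.1,"spin":-0.4,"hand":0.036}]'
```

```text
t: 12.15
eef_pos: [417.3, 229.5, 93.4]
tcp_rot: [3.14, 0.003, -0.081]
ft_force: [0.1, -0.3, 0.9]
opening: 0.377
```

```bash
python3 -m handwheel '[{"x":0,"y":0.001,"z":-0.03,"spin":0,"hand":0.036},{"x":0,"y":0.001,"z":-0.055,"spin":0,"hand":0.036},{"x":0,"y":0.001,"z":-0.07,"spin":0,"hand":0.036},{"x":0,"y":0.001,"z":-0.083,"spin":0,"hand":0.036},{"x":0,"y":0.001,"z":-0.083,"spin":0,"hand":0.036},{"x":0,"y":0.001,"z":-0.083,"spin":0,"hand":0.02},{"x":0,"y":0.001,"z":-0.083,"spin":0,"hand":0.002},{"x":0,"y":0.001,"z":-0.083,"spin":0,"hand":0.002},{"x":0,"y":0.001,"z":-0.083,"spin":0,"hand":0.002},{"x":0,"y":0.001,"z":-0.083,"spin":0,"hand":0.002},{"x":0,"y":0.001,"z":-0.083,"spin":0,"hand":0.002},{"x":0,"y":0.001,"z":-0.083,"spin":0,"hand":0.002}]'
python3 - <<'E'
import numpy as np
for i,th in enumerate(np.arange(.1,1.91,.1)):
    a,b=-148,16.5
    x=a*np.cos(th)+b*np.sin(th)-a; z=-a*np.sin(th)+b*np.cos(th)-b
    print(round(th,1),round(x*.9972/1e3,3),round(-x*.075/1e3,3),round(z/1e3,3))
E
```

```text
t: 13.15
eef_pos: [417.3, 232.0, 11.5]
tcp_rot: [-3.141, -0.001, -0.079]
ft_force: [-3.1, -0.4, 9.1]
opening: 0.098
0.1 0.002 -0.0 0.015
0.2 0.006 -0.0 0.029
0.3 0.011 -0.001 0.043
0.4 0.018 -0.001 0.056
0.5 0.026 -0.002 0.069
0.6 0.035 -0.003 0.081
0.7 0.045 -0.003 0.091
0.8 0.057 -0.004 0.101
0.9 0.069 -0.005 0.11
1.0 0.082 -0.006 0.117
1.1 0.095 -0.007 0.123
1.2 0.109 -0.008 0.127
1.3 0.124 -0.009 0.131
1.4 0.139 -0.01 0.132
1.5 0.154 -0.012 0.132
1.6 0.168 -0.013 0.131
1.7 0.183 -0.014 0.128
1.8 0.197 -0.015 0.124
1.9 0.211 -0.016 0.118
```

```bash
python3 -m handwheel '[{"x":0.002,"y":0,"z":0.015,"spin":0,"hand":0.002},{"x":0.006,"y":0,"z":0.029,"spin":0,"hand":0.002},{"x":0.011,"y":-0.001,"z":0.043,"spin":0,"hand":0.002},{"x":0.018,"y":-0.001,"z":0.056,"spin":0,"hand":0.002},{"x":0.026,"y":-0.002,"z":0.069,"spin":0,"hand":0.002},{"x":0.035,"y":-0.003,"z":0.081,"spin":0,"hand":0.002},{"x":0.045,"y":-0.003,"z":0.091,"spin":0,"hand":0.002},{"x":0.057,"y":-0.004,"z":0.101,"spin":0,"hand":0.002},{"x":0.057,"y":-0.004,"z":0.101,"spin":0,"hand":0.002}]'
```

```text
t: 13.9
eef_pos: [473.7, 227.3, 114.0]
tcp_rot: [3.14, 0.002, -0.078]
ft_force: [-15.5, -1.9, 17.7]
opening: 0.098
```

```bash
python3 -m handwheel '[{"x":-0.001,"y":0,"z":0.002,"spin":0,"hand":0.002},{"x":0.011,"y":-0.001,"z":0.011,"spin":0,"hand":0.002},{"x":0.024,"y":-0.002,"z":0.018,"spin":0,"hand":0.002},{"x":0.037,"y":-0.003,"z":0.024,"spin":0,"hand":0.002},{"x":0.051,"y":-0.004,"z":0.028,"spin":0,"hand":0.002},{"x":0.066,"y":-0.005,"z":0.032,"spin":0,"hand":0.002},{"x":0.082,"y":-0.006,"z":0.033,"spin":0,"hand":0.002},{"x":0.097,"y":-0.008,"z":0.033,"spin":0,"hand":0.002},{"x":0.111,"y":-0.009,"z":0.032,"spin":0,"hand":0.002},{"x":0.111,"y":-0.009,"z":0.032,"spin":0,"hand":0.002}]'
```

```text
t: 14.73
eef_pos: [587.5, 218.2, 144.1]
tcp_rot: [3.141, -0.002, -0.079]
ft_force: [0.7, -4.3, 7.9]
opening: 0.097
```

```bash
python3 -m handwheel '[{"x":0.015,"y":-0.001,"z":-0.002,"spin":0,"hand":0.002},{"x":0.025,"y":-0.002,"z":-0.004,"spin":0,"hand":0.002},{"x":0.033,"y":-0.002,"z":-0.007,"spin":0,"hand":0.002},{"x":0.033,"y":-0.002,"z":-0.007,"spin":0,"hand":0.002}]'
```

```text
t: 15.07
eef_pos: [619.2, 216.1, 136.0]
tcp_rot: [3.141, 0.0, -0.079]
ft_force: [-0.0, -5.1, 1.3]
opening: 0.095
```

```bash
python3 -m handwheel '[{"x":0,"y":0,"z":0,"spin":0,"hand":0.02},{"x":0,"y":0,"z":0,"spin":0,"hand":0.04},{"x":0,"y":0,"z":0,"spin":0,"hand":0.04},{"x":0,"y":0,"z":0,"spin":0,"hand":0.04},{"x":0,"y":0,"z":0.02,"spin":0,"hand":0.04},{"x":0,"y":0,"z":0.06,"spin":0,"hand":0.04},{"x":0,"y":0,"z":0.10,"spin":0,"hand":0.04},{"x":-0.12,"y":0,"z":0.12,"spin":0,"hand":0.09},{"x":-0.12,"y":0,"z":0.12,"spin":0,"hand":0.09},{"x":-0.12,"y":0,"z":0.12,"spin":0,"hand":0.09},{"x":-0.12,"y":0,"z":0.12,"spin":0,"hand":0.09},{"x":-0.12,"y":0,"z":0.12,"spin":0,"hand":0.09},{"x":-0.12,"y":0,"z":0.12,"spin":0,"hand":0.09}]'
python3 - <<'E'
from h import *
w=shot('wrist','w7.png'); t=shot('top','t7.png'); print(state()['eef_pos'])
cv2.imwrite('pics/c8.png',np.hstack([cv2.resize(w['img'],(480,360)),cv2.resize(t['img'][80:320,140:340],(300,360))])[:,:,::-1])
E
```

```text
t: 16.15
eef_pos: [498.8, 217.2, 257.3]
tcp_rot: [-3.141, -0.001, -0.078]
ft_force: [-0.7, -0.3, -0.1]
opening: 0.786
[499.18774199 216.96881048 256.41119316]
```

View pics/c8.png

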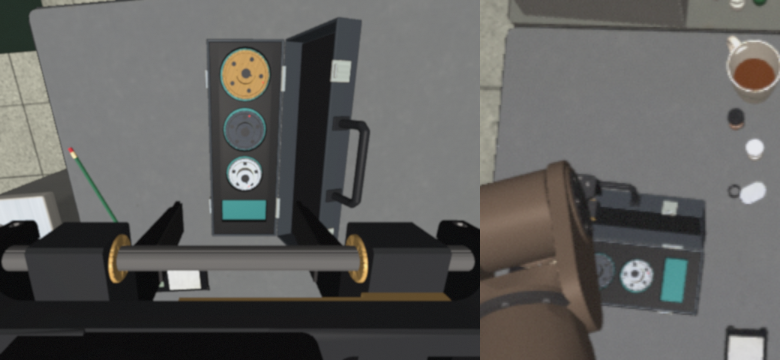

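The case holds the large (327,97), medium (327,173) and small (325,232) gears; the block pocket is empty teal. Next I'll measure the gears and the drawer recesses.

```bash
python3 - <<'E'
from h import *
c=load('w7'); hsv=cv2.cvtColor(c['img'],cv2.COLOR_RGB2HSV); g=cv2.cvtColor(c['img'],6)
for n,(u,v),r in(('L',(327,97),35),('M',(327,173),31),('S',(325,232),27)):
    rp=r*361/418; x0,y0=int(u-rp-12),int(v-rp-12); sub=g[y0:y0+int(2*rp+24),x0:x0+int(2*rp+24)]
    h=cv2.HoughCircles(cv2.resize(sub,None,fx=4,fy=4,interpolation=2),3,1.5,400,param1=80,param2=15,minRadius=int(rp*4*.9),maxRadius=int(rp*4*1.12))
    if h is not None:
        a=h[0,0]/4; p=(a[0]+x0,a[1]+y0); print(n,np.round(p,1),'r px',a[2],'expect',rp,ray(c,*p,32.5)[:2].round(1))
# teal block pocket
m=((hsv[...,0]>80)&(hsv[...,0]<98)&(hsv[...,1]>90)).astype(np.uint8); k,l,s,ce=cv2.connectedComponentsWithStats(m)
for i in range(1,k):
    if s[i,4]>150: print('teal',s[i],ce[i],ray(c,*ce[i],20.5)[:2].round(1))
ex=np.array([.9972,-.075]);ey=np.array([.075,.9972])
for y in(106,26,-44,-108): print('model',(np.array([509.8,224])+ey*y).round(1))
t=load('t6'); hsv=cv2.cvtColor(t['img'],cv2.COLOR_RGB2HSV)
m=((hsv[...,0]>80)&(hsv[...,0]<98)&(hsv[...,1]>90)).astype(np.uint8); m[:150]=0;m[300:]=0; k,l,s,ce=cv2.connectedComponentsWithStats(m)
for i in range(1,k):
    if s[i,4]>60: print('drw',s[i],ce[i],ray(t,*ce[i],76)[:2].round(1))
b=np.array([484.6,-203.5]); ex=np.array([.998,.063]);ey=np.array([-.063,.998])
for x,y in((128,43),(128,-43),(46,43),(46,-43)): print('model',(b+ex*(36+12+x)+ey*y).round(1))
E
```

```text
L [326.6 102.2] r px 32.2875 expect 30.227272727272727 [517.8 326.5]
M [326.1 172.8] r px 27.975 expect 26.772727272727273 [511.9 250.7]
S [325.9 230.7] r px 22.6625 expect 23.318181818181817 [506.9 182.3]
teal [298 144  57  36 255] [326.91372549 155.57647059] [514.5 269.2]
teal [ 296  267   60   27 1592] [325.05653266 279.95226131] [501.2 114.3]
model [517.8 329.7]
model [511.8 249.9]
model [506.5 180.1]
model [501.7 116.3]
drw [361 191  30  28 671] [375.41877794 204.51415797] [ 658.2 -149.9]
drw [397 191  27  26 532] [409.7481203  203.31203008] [ 663.9 -235.8]
drw [404 221  17  30 461] [412.01518438 235.53145336] [ 582.1 -241.5]
drw [366 226  23  23 424] [377.16037736 236.85849057] [ 576.2 -155.2]
model [ 657.5 -149.5]
model [ 663.  -235.3]
model [ 575.7 -154.7]
model [ 581.1 -240.5]
```

The camera measurements agree with the model geometry to within 1–3 mm. I'll go above the small gear with the jaws along the case's y, so the gripper body clears the open lid.

```bash
python3 -m handwheel '[{"x":0.008,"y":-0.036,"z":0,"spin":18,"hand":0.05},{"x":0.008,"y":-0.036,"z":0,"spin":18,"hand":0.05},{"x":0.008,"y":-0.036,"z":0,"spin":18,"hand":0.05},{"x":0.008,"y":-0.036,"z":0,"spin":18,"hand":0.05},{"x":0.008,"y":-0.036,"z":0,"spin":18,"hand":0.05},{"x":0.008,"y":-0.036,"z":0,"spin":18,"hand":0.05},{"x":0.008,"y":-0.036,"z":0,"spin":18,"hand":0.05},{"x":0.008,"y":-0.036,"z":0,"spin":18,"hand":0.05},{"x":0.008,"y":-0.036,"z":0,"spin":18,"hand":0.05},{"x":0.008,"y":-0.036,"z":0,"spin":18,"hand":0.05},{"x":0.008,"y":-0.036,"z":-0.03,"spin":18,"hand":0.05},{"x":0.008,"y":-0.036,"z":-0.06,"spin":18,"hand":0.05},{"x":0.008,"y":-0.036,"z":-0.09,"spin":18,"hand":0.05},{"x":0.008,"y":-0.036,"z":-0.12,"spin":18,"hand":0.05},{"x":0.008,"y":-0.036,"z":-0.12,"spin":18,"hand":0.05},{"x":0.008,"y":-0.036,"z":-0.12,"spin":18,"hand":0.05},{"x":0.008,"y":-0.036,"z":-0.12,"spin":18,"hand":0.05}]'
cat > gears.py <<'E'
import sys; from h import *
from math import *
def hubs(c,pts,zd,f):
    """pts: list of (name, x,y, discR); circle near prediction for disc top plane zd; returns xy"""
    g=cv2.cvtColor(c['img'],6); im=c['img'].copy()
    for n,x,y,r in pts:
        u,v=proj(c,(x,y,zd)); up,vp=proj(c,(x+r,y,zd)); u2,v2=proj(c,(x,y+r,zd)); rp=(hypot(up-u,vp-v)+hypot(u2-u,v2-v))/2
        x0,y0=int(u-rp-20),int(v-rp-20); 
        if x0<0 or y0<0: print(n,'off',u,v); continue
        sub=g[y0:y0+int(2*rp+40),x0:x0+int(2*rp+40)]
        h=cv2.HoughCircles(cv2.resize(sub,None,fx=3,fy=3,interpolation=2),3,1.5,400,param1=80,param2=12,minRadius=int(rp*3*.9),maxRadius=int(rp*3*1.1))
        if h is None: print(n,'none',u,v); continue
        a=h[0,0]/3; p=(a[0]+x0,a[1]+y0); print(n,'pred',(round(u),round(v)),'found',np.round(p,1),'r',round(a[2],1),'/',round(rp,1),ray(c,*p,zd)[:2].round(1))
        cv2.circle(im,(int(p[0]),int(p[1])),int(a[2]),(255,0,0),1)
    cv2.imwrite('pics/'+f,im[:,:,::-1])
E
python3 - <<'E'
from gears import *
c=shot('wrist','w8.png'); print(state()['eef_pos'],state()['tcp_rot'])
hubs(c,[('S',506.7,181,27),('M',511.9,250,31),('L',517.8,328,35)],32.5,'w8m.png')
E
```

```text
t: 17.67
eef_pos: [507.4, 181.0, 137.7]
tcp_rot: [3.141, -0.0, 1.492]
ft_force: [-0.6, -0.3, -0.4]
opening: 0.531
[507.45352378 181.07526317 138.2075683 ] [ 3.13960844e+00 -7.25268908e-04  1.49172473e+00]
S pred (317, 227) found [316.2 223.2] r 32.3 / 30.9 [503.4 180.7]
M pred (398, 227) found [399.2 220.8] r 34.3 / 35.5 [506.7 250.9]
L pred (490, 226) found [490.8 220.8] r 39.9 / 40.2 [512.8 328.2]
```

View pics/w8m.png

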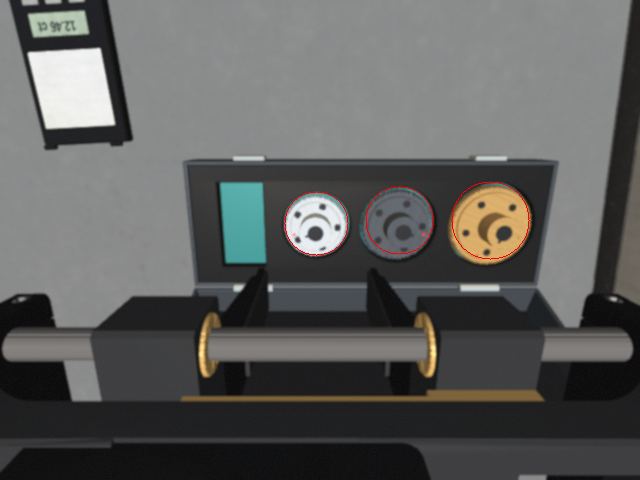

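The three gears sit in place and the block pocket is empty. As a cross-check, the hub bores at the 52.5 mm plane are S(316,233), M(403,232) and L(504,234).

```bash
python3 - <<'E'
from h import *
c=load('w8')
g=cv2.cvtColor(c['img'],6)
for n,(u,v) in dict(S=(316,233),M=(403,232),L=(504,234)).items():
    sub=g[v-10:v+11,u-10:u+11]; m=(sub<np.percentile(sub,12)).astype(np.uint8); k,l,s,ce=cv2.connectedComponentsWithStats(m); i=1+np.argmax(s[1:,4]); p=(ce[i][0]+u-10,ce[i][1]+v-10)
    print(n,np.round(p,1),s[i,4],ray(c,*p,52.5)[:2].round(1),ray(c,*p,44)[:2].round(1))
E
```

```text
S [315.3 236. ] 29 [508.9 179.5] [511.3 179.3]
M [404.2 234.1] 44 [512.9 250.4] [515.4 252.4]
L [505.1 229.1] 13 [515.1 330.4] [517.6 334.8]
```

```bash
python3 -m handwheel '[{"x":-0.001,"y":-0.001,"z":-0.04,"spin":0,"hand":0.05},{"x":-0.001,"y":-0.001,"z":-0.08,"spin":0,"hand":0.05},{"x":-0.001,"y":-0.001,"z":-0.105,"spin":0,"hand":0.05},{"x":-0.001,"y":-0.001,"z":-0.121,"spin":0,"hand":0.05},{"x":-0.001,"y":-0.001,"z":-0.121,"spin":0,"hand":0.05},{"x":-0.001,"y":-0.001,"z":-0.121,"spin":0,"hand":0.03},{"x":-0.001,"y":-0.001,"z":-0.121,"spin":0,"hand":0.015},{"x":-0.001,"y":-0.001,"z":-0.121,"spin":0,"hand":0.015},{"x":-0.001,"y":-0.001,"z":-0.121,"spin":0,"hand":0.015},{"x":-0.001,"y":-0.001,"z":-0.121,"spin":0,"hand":0.015},{"x":-0.001,"y":-0.001,"z":-0.121,"spin":0,"hand":0.015}]'
```

```text
t: 18.63
eef_pos: [506.0, 180.1, 17.0]
tcp_rot: [3.14, -0.001, 1.492]
ft_force: [-1.2, -0.5, 9.1]
opening: 0.264
```

Gripped (25 mm). Lift and carry over the small recess.

```bash
python3 -m handwheel '[{"x":0,"y":0,"z":0.02,"spin":0,"hand":0.015},{"x":0,"y":0,"z":0.06,"spin":0,"hand":0.015},{"x":0,"y":0,"z":0.1,"spin":0,"hand":0.015},{"x":0.005,"y":-0.02,"z":0.13,"spin":0,"hand":0.015},{"x":0.012,"y":-0.055,"z":0.13,"spin":0,"hand":0.015},{"x":0.02,"y":-0.095,"z":0.13,"spin":0,"hand":0.015},{"x":0.028,"y":-0.135,"z":0.13,"spin":0,"hand":0.015},{"x":0.036,"y":-0.175,"z":0.13,"spin":0,"hand":0.015},{"x":0.044,"y":-0.215,"z":0.13,"spin":0,"hand":0.015},{"x":0.053,"y":-0.255,"z":0.13,"spin":0,"hand":0.015},{"x":0.062,"y":-0.295,"z":0.13,"spin":0,"hand":0.015},{"x":0.068,"y":-0.322,"z":0.13,"spin":0,"hand":0.015},{"x":0.07,"y":-0.335,"z":0.115,"spin":0,"hand":0.015},{"x":0.07,"y":-0.335,"z":0.095,"spin":0,"hand":0.015},{"x":0.07,"y":-0.335,"z":0.09,"spin":0,"hand":0.015},{"x":0.07,"y":-0.335,"z":0.09,"spin":0,"hand":0.015}]'
python3 - <<'E'
from h import *
c=shot('wrist','w9.png'); t=shot('top','t9.png'); print(state()['eef_pos'])
for z in (76,92,103): print(z,proj(c,(576,-155,z)))
E
```

```text
t: 19.97
eef_pos: [574.4, -154.7, 104.7]
tcp_rot: [-3.139, -0.001, 1.492]
ft_force: [0.1, -0.4, -1.2]
opening: 0.266
[ 575.50642994 -154.60748318  106.52914768]
76 (np.float64(316.72603855522897), np.float64(259.67839890319686))
92 (np.float64(316.71148479658035), np.float64(268.38186771160747))
103 (np.float64(316.70022797845076), np.float64(275.1136933408488))
```

View pics/w9.png

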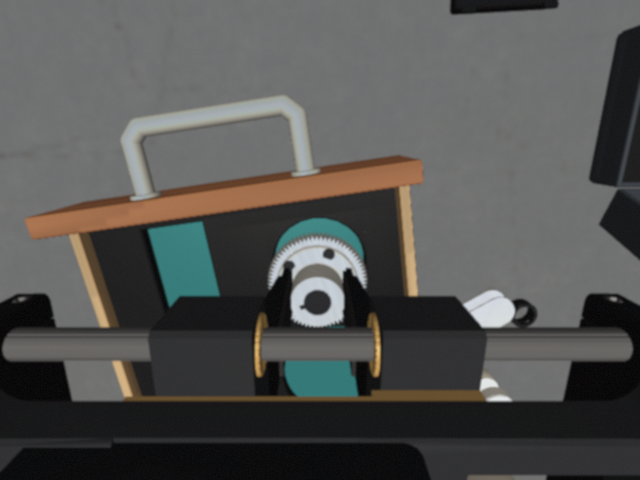

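The gear hangs level in the jaws, with the disc spanning u 268–367 and its top edge at v≈234. The recess rim shows behind it at u 273–365 with its top at v≈217. Computing both edges:

```bash
python3 - <<'E'
from h import *
c=load('w9')
e=106.5
print('recess top edge', ray(c,319,217.5,84)[:2]+[29,0], ray(c,319,217.5,76)[:2]+[29,0])
print('recess sides',ray(c,273,255,84),ray(c,365,250,84))
for z in(120,122): print('disc top',ray(c,318,234,z)[:2]+[27,0],'sides',ray(c,268,275,z)[1],ray(c,367,275,z)[1])
g=c['img'][:,319].astype(int); print([(v,g[v].tolist()) for v in range(212,240,1)][::1])
E
```

```text
recess top edge [ 575.42874101 -151.29022326] [ 577.20317048 -151.38239442]
recess sides [ 568.01992607 -181.69647842   84.        ] [ 569.23784806 -124.40725144   84.        ]
disc top [ 573.98307824 -152.04348848] sides -180.00466493095368 -128.06503118440716
disc top [ 573.44330332 -152.00729151] sides -179.653574742207 -128.29887483567575
[(212, [42, 41, 41]), (213, [43, 41, 41]), (214, [45, 43, 43]), (215, [44, 43, 43]), (216, [42, 43, 43]), (217, [43, 65, 64]), (218, [52, 102, 101]), (219, [63, 129, 126]), (220, [65, 136, 134]), (221, [66, 136, 134]), (222, [66, 136, 134]), (223, [65, 135, 133]), (224, [65, 135, 133]), (225, [66, 136, 133]), (226, [65, 135, 133]), (227, [65, 136, 133]), (228, [64, 135, 133]), (229, [64, 135, 132]), (230, [65, 135, 133]), (231, [65, 132, 130]), (232, [72, 127, 125]), (233, [77, 118, 114]), (234, [87, 109, 104]), (235, [96, 103, 100]), (236, [108, 109, 107]), (237, [125, 127, 127]), (238, [148, 152, 154]), (239, [171, 176, 181])]
```

```bash
python3 -m handwheel '[{"x":0.001,"y":0.001,"z":-0.015,"spin":0,"hand":0.015},{"x":0.001,"y":0.001,"z":-0.022,"spin":0,"hand":0.015},{"x":0.001,"y":0.001,"z":-0.028,"spin":0,"hand":0.015},{"x":0.001,"y":0.001,"z":-0.031,"spin":0,"hand":0.015},{"x":0.001,"y":0.001,"z":-0.033,"spin":0,"hand":0.015},{"x":0.001,"y":0.001,"z":-0.033,"spin":0,"hand":0.015}]'
```

```text
t: 20.57
eef_pos: [576.4, -154.0, 72.8]
tcp_rot: [-3.142, -0.0, 1.492]
ft_force: [-0.4, 0.3, -1.2]
opening: 0.267
```

No contact force at floor height, so it went in freely. Release and return above the medium gear.

```bash
python3 -m handwheel '[{"x":0,"y":0,"z":0,"spin":0,"hand":0.05},{"x":0,"y":0,"z":0,"spin":0,"hand":0.05},{"x":0,"y":0,"z":0,"spin":0,"hand":0.05},{"x":0,"y":0,"z":0.02,"spin":0,"hand":0.05},{"x":0,"y":0,"z":0.06,"spin":0,"hand":0.05},{"x":0,"y":0,"z":0.08,"spin":0,"hand":0.05},{"x":-0.005,"y":0.03,"z":0.08,"spin":0,"hand":0.05},{"x":-0.01,"y":0.07,"z":0.08,"spin":0,"hand":0.05},{"x":-0.017,"y":0.11,"z":0.08,"spin":0,"hand":0.05},{"x":-0.023,"y":0.15,"z":0.08,"spin":0,"hand":0.05},{"x":-0.03,"y":0.19,"z":0.08,"spin":0,"hand":0.05},{"x":-0.036,"y":0.23,"z":0.08,"spin":0,"hand":0.05},{"x":-0.042,"y":0.27,"z":0.08,"spin":0,"hand":0.05},{"x":-0.048,"y":0.31,"z":0.08,"spin":0,"hand":0.05},{"x":-0.055,"y":0.35,"z":0.08,"spin":0,"hand":0.05},{"x":-0.061,"y":0.385,"z":0.07,"spin":0,"hand":0.05},{"x":-0.0645,"y":0.4045,"z":0.06,"spin":0,"hand":0.05},{"x":-0.0645,"y":0.4045,"z":0.06,"spin":0,"hand":0.05},{"x":-0.0645,"y":0.4045,"z":0.06,"spin":0,"hand":0.05}]'
python3 - <<'E'
from gears import *
c=shot('wrist','w10.png'); t=shot('top','t10.png'); print(state()['eef_pos'])
hubs(c,[('M',511.9,250,31),('L',517.8,328,35)],32.5,'w10m.png')
cv2.imwrite('pics/c10.png',np.hstack([cv2.imread('pics/w10m.png')[100:460,100:600],cv2.resize(t['img'][150:290,320:460],(300,300))[:,:,::-1].copy() if 0 else cv2.copyMakeBorder(cv2.resize(t['img'][150:290,320:460],(300,300))[:,:,::-1],0,60,0,0,0)]))
E
```

```text
t: 22.15
eef_pos: [511.4, 251.1, 132.6]
tcp_rot: [-3.141, 0.0, 1.495]
ft_force: [0.0, -0.2, -0.5]
opening: 0.522
[512.18585808 249.7353794  133.23268207]
M pred (316, 230) found [315.8 227.8] r 35.7 / 35.9 [509.8 250.1]
L pred (409, 230) found [407.8 224.8] r 43.4 / 40.6 [513.  326.9]
```

View pics/c10.png

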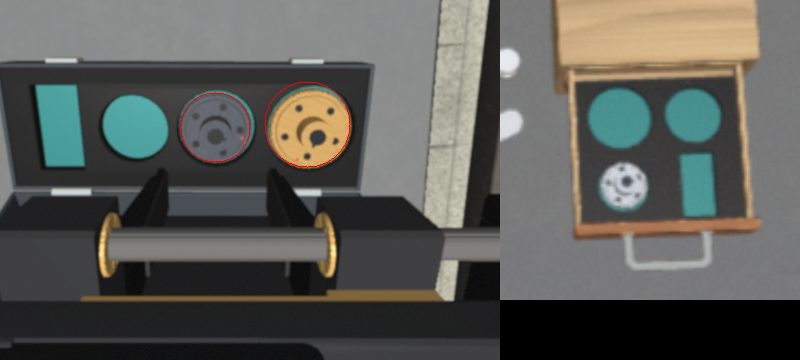

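The small gear sits in its recess, and the medium and large gears are still in place. Grasping the medium.

```bash
python3 -m handwheel '[{"x":-0.0015,"y":0,"z":-0.04,"spin":0,"hand":0.05},{"x":-0.0015,"y":0,"z":-0.08,"spin":0,"hand":0.05},{"x":-0.0015,"y":0,"z":-0.1,"spin":0,"hand":0.05},{"x":-0.0015,"y":0,"z":-0.116,"spin":0,"hand":0.05},{"x":-0.0015,"y":0,"z":-0.116,"spin":0,"hand":0.05},{"x":-0.0015,"y":0,"z":-0.116,"spin":0,"hand":0.03},{"x":-0.0015,"y":0,"z":-0.116,"spin":0,"hand":0.015},{"x":-0.0015,"y":0,"z":-0.116,"spin":0,"hand":0.015},{"x":-0.0015,"y":0,"z":-0.116,"spin":0,"hand":0.015},{"x":-0.0015,"y":0,"z":-0.116,"spin":0,"hand":0.015},{"x":-0.0015,"y":0,"z":-0.116,"spin":0,"hand":0.015}]'
```

```text
t: 23.17
eef_pos: [510.9, 250.4, 17.9]
tcp_rot: [3.14, -0.001, 1.493]
ft_force: [-0.8, -2.4, 7.6]
opening: 0.262
```

```bash
python3 -m handwheel '[{"x":0,"y":0,"z":0.02,"spin":0,"hand":0.015},{"x":0,"y":0,"z":0.06,"spin":0,"hand":0.015},{"x":0,"y":0,"z":0.1,"spin":0,"hand":0.015},{"x":0.004,"y":-0.015,"z":0.135,"spin":0,"hand":0.015},{"x":0.015,"y":-0.05,"z":0.14,"spin":0,"hand":0.015},{"x":0.027,"y":-0.088,"z":0.14,"spin":0,"hand":0.015},{"x":0.039,"y":-0.126,"z":0.14,"spin":0,"hand":0.015},{"x":0.051,"y":-0.164,"z":0.14,"spin":0,"hand":0.015},{"x":0.063,"y":-0.202,"z":0.14,"spin":0,"hand":0.015},{"x":0.075,"y":-0.24,"z":0.14,"spin":0,"hand":0.015},{"x":0.087,"y":-0.278,"z":0.14,"spin":0,"hand":0.015},{"x":0.099,"y":-0.316,"z":0.14,"spin":0,"hand":0.015},{"x":0.111,"y":-0.354,"z":0.14,"spin":0,"hand":0.015},{"x":0.123,"y":-0.392,"z":0.14,"spin":0,"hand":0.015},{"x":0.135,"y":-0.43,"z":0.14,"spin":0,"hand":0.015},{"x":0.146,"y":-0.465,"z":0.14,"spin":0,"hand":0.015},{"x":0.153,"y":-0.4855,"z":0.13,"spin":0,"hand":0.015},{"x":0.153,"y":-0.4855,"z":0.105,"spin":0,"hand":0.015},{"x":0.153,"y":-0.4855,"z":0.09,"spin":0,"hand":0.015},{"x":0.153,"y":-0.4855,"z":0.09,"spin":0,"hand":0.015}]'
python3 - <<'E'
from h import *
c=shot('wrist','w11.png'); s=state(); print(s['eef_pos'],s['opening'])
hsv=cv2.cvtColor(c['img'],cv2.COLOR_RGB2HSV); m=((hsv[...,0]>80)&(hsv[...,0]<98)&(hsv[...,1]>90)).astype(np.uint8); k,l,st,ce=cv2.connectedComponentsWithStats(m)
for i in range(1,k):
    if st[i,4]>100: print(st[i])
u=316; print([(v,c['img'][v,u].tolist()) for v in range(200,250,2)])
print('recess top pred',proj(c,(664-33,-235.5,84)),'disc top pred',proj(c,(s['eef_pos'][0]-31,-235,122)))
print([(u,int(c['img'][272,u].sum()//3),int(hsv[272,u,1])) for u in range(240,395,3)])
E
```

```text
t: 24.83
eef_pos: [661.4, -234.8, 103.0]
tcp_rot: [-3.136, -0.002, 1.492]
ft_force: [-1.2, 0.7, -3.7]
opening: 0.267
[ 662.36185495 -234.76798551  105.22147038] 0.26503035087819166
[398  51  77  68 467]
[ 256   57   83  140 8548]
[  396   185   116   112 10163]
[ 269  213  101   42 1300]
[(200, [50, 50, 49]), (202, [50, 48, 49]), (204, [51, 50, 50]), (206, [53, 52, 51]), (208, [51, 51, 50]), (210, [52, 51, 50]), (212, [48, 69, 67]), (214, [70, 140, 137]), (216, [76, 154, 152]), (218, [76, 154, 151]), (220, [75, 153, 150]), (222, [75, 153, 151]), (224, [72, 144, 142]), (226, [59, 107, 105]), (228, [49, 58, 58]), (230, [65, 68, 70]), (232, [88, 92, 98]), (234, [95, 100, 106]), (236, [88, 92, 97]), (238, [80, 79, 78]), (240, [91, 93, 95]), (242, [91, 96, 102]), (244, [92, 97, 103]), (246, [92, 97, 104]), (248, [92, 96, 103])]
recess top pred (np.float64(311.660564115717), np.float64(214.69788325839644)) disc top pred (np.float64(311.74555066395203), np.float64(231.08837219972096))
[(240, 44, 6), (243, 46, 0), (246, 45, 0), (249, 45, 0), (252, 45, 6), (255, 47, 11), (258, 47, 11), (261, 53, 9), (264, 74, 23), (267, 95, 25), (270, 87, 17), (273, 91, 19), (276, 96, 28), (279, 98, 25), (282, 67, 32), (285, 14, 34), (288, 16, 15), (291, 44, 11), (294, 94, 21), (297, 71, 4), (300, 48, 10), (303, 49, 5), (306, 48, 10), (309, 51, 10), (312, 50, 10), (315, 49, 15), (318, 50, 10), (321, 48, 5), (324, 50, 15), (327, 49, 10), (330, 48, 10), (333, 47, 5), (336, 55, 9), (339, 92, 11), (342, 73, 17), (345, 23, 21), (348, 15, 16), (351, 33, 22), (354, 92, 26), (357, 96, 23), (360, 95, 25), (363, 78, 6), (366, 97, 25), (369, 92, 24), (372, 65, 11), (375, 42, 6), (378, 43, 6), (381, 41, 6), (384, 42, 0), (387, 40, 6), (390, 42, 6), (393, 41, 6)]
```

```bash
python3 -m handwheel '[{"x":0,"y":0.001,"z":-0.012,"spin":0,"hand":0.015},{"x":0,"y":0.001,"z":-0.02,"spin":0,"hand":0.015},{"x":0,"y":0.001,"z":-0.026,"spin":0,"hand":0.015},{"x":0,"y":0.001,"z":-0.031,"spin":0,"hand":0.015},{"x":0,"y":0.001,"z":-0.034,"spin":0,"hand":0.015},{"x":0,"y":0.001,"z":-0.034,"spin":0,"hand":0.015}]'
```

```text
t: 25.38
eef_pos: [664.0, -233.9, 73.5]
tcp_rot: [3.14, 0.0, 1.493]
ft_force: [1.1, 1.6, 1.5]
opening: 0.266
```

Seated at floor height with little force. Release and go to the large gear.

```bash
python3 -m handwheel '[{"x":0,"y":0,"z":0,"spin":0,"hand":0.05},{"x":0,"y":0,"z":0,"spin":0,"hand":0.05},{"x":0,"y":0,"z":0,"spin":0,"hand":0.05},{"x":0,"y":0,"z":0.02,"spin":0,"hand":0.05},{"x":0,"y":0,"z":0.06,"spin":0,"hand":0.05},{"x":-0.003,"y":0.01,"z":0.09,"spin":0,"hand":0.05},{"x":-0.13,"y":0.4924,"z":0.08,"spin":0,"hand":0.05},{"x":-0.13,"y":0.4924,"z":0.08,"spin":0,"hand":0.05},{"x":-0.13,"y":0.4924,"z":0.08,"spin":0,"hand":0.05},{"x":-0.13,"y":0.4924,"z":0.08,"spin":0,"hand":0.05},{"x":-0.13,"y":0.4924,"z":0.08,"spin":0,"hand":0.05},{"x":-0.13,"y":0.4924,"z":0.08,"spin":0,"hand":0.05},{"x":-0.13,"y":0.4924,"z":0.08,"spin":0,"hand":0.05},{"x":-0.13,"y":0.4924,"z":0.08,"spin":0,"hand":0.05},{"x":-0.13,"y":0.4924,"z":0.08,"spin":0,"hand":0.05},{"x":-0.13,"y":0.4924,"z":0.08,"spin":0,"hand":0.05},{"x":-0.13,"y":0.4924,"z":0.08,"spin":0,"hand":0.05},{"x":-0.13,"y":0.4924,"z":0.08,"spin":0,"hand":0.05},{"x":-0.14,"y":0.53,"z":0.07,"spin":0,"hand":0.05},{"x":-0.148,"y":0.5624,"z":0.06,"spin":0,"hand":0.05}]'
python3 -m handwheel '[{"x":0,"y":0,"z":0,"spin":0,"hand":0.05},{"x":0,"y":0,"z":0,"spin":0,"hand":0.05},{"x":0,"y":0,"z":0,"spin":0,"hand":0.05}]'
python3 - <<'E'
from gears import *
c=shot('wrist','w12.png'); t=shot('top','t12.png'); print(state()['eef_pos'])
hubs(c,[('L',516,328.5,35)],32.5,'w12m.png')
hsv=cv2.cvtColor(c['img'],cv2.COLOR_RGB2HSV); m=((hsv[...,0]>10)&(hsv[...,0]<25)&(hsv[...,1]>90)&(hsv[...,2]>90)).astype(np.uint8); m[:, :250]=0;m[270:]=0
k,l,s,ce=cv2.connectedComponentsWithStats(m); i=1+np.argmax(s[1:,4]); print('brass',s[i],ce[i]); x,y,w,h,_=s[i]
print(ray(c,x+w/2,y+h/2,32.5)[:2])
g=t['img'][150:290,320:460]; cv2.imwrite('pics/c12.png',np.hstack([cv2.imread('pics/w12m.png')[130:430,150:550],cv2.resize(g,(300,300))[:,:,::-1]]))
# seat check medium: dark-steel disc centre in top view, teal ring
hs=cv2.cvtColor(t['img'],cv2.COLOR_RGB2HSV); m=((hs[...,0]>80)&(hs[...,0]<98)&(hs[...,1]>90)).astype(np.uint8); m[:150]=0;m[300:]=0
k,l,s,ce=cv2.connectedComponentsWithStats(m)
for i in range(1,k):
    if s[i,4]>15: print('teal',s[i],ce[i].round(1))
E
```

```text
t: 27.05
eef_pos: [514.6, 330.8, 133.2]
tcp_rot: [3.14, -0.001, 1.493]
ft_force: [0.7, -0.7, -0.6]
opening: 0.528
t: 27.3
eef_pos: [515.5, 328.0, 132.9]
tcp_rot: [3.141, 0.0, 1.493]
ft_force: [0.3, -0.4, 0.6]
opening: 0.52
[515.95022979 327.26741423 133.22742508]
L pred (318, 230) found [319.2 228.2] r 41.4 / 40.5 [514.7 329.9]
brass [ 279  192   81   78 4630] [319.03779698 230.2650108 ]
[517.07694069 329.90961401]
teal [361 190  30  29 675] [375.4 204.3]
teal [404 221  17  30 453] [411.9 235.2]
teal [204 248  26  26 515] [216.8 260.5]
teal [233 253  23  22 396] [243.9 263.4]
teal [260 252  18  30 428] [268.7 266.2]
```

```bash
python3 -m handwheel '[{"x":0,"y":0.001,"z":-0.04,"spin":0,"hand":0.05},{"x":0,"y":0.001,"z":-0.08,"spin":0,"hand":0.05},{"x":0,"y":0.001,"z":-0.1,"spin":0,"hand":0.05},{"x":0,"y":0.001,"z":-0.116,"spin":0,"hand":0.05},{"x":0,"y":0.001,"z":-0.116,"spin":0,"hand":0.05},{"x":0,"y":0.001,"z":-0.116,"spin":0,"hand":0.03},{"x":0,"y":0.001,"z":-0.116,"spin":0,"hand":0.015},{"x":0,"y":0.001,"z":-0.116,"spin":0,"hand":0.015},{"x":0,"y":0.001,"z":-0.116,"spin":0,"hand":0.015},{"x":0,"y":0.001,"z":-0.116,"spin":0,"hand":0.015},{"x":0,"y":0.001,"z":-0.116,"spin":0,"hand":0.015}]'
```

```text
t: 28.32
eef_pos: [515.9, 329.5, 18.0]
tcp_rot: [3.14, -0.001, 1.492]
ft_force: [-0.9, -1.1, 6.3]
opening: 0.265
```

View pics/c12.png

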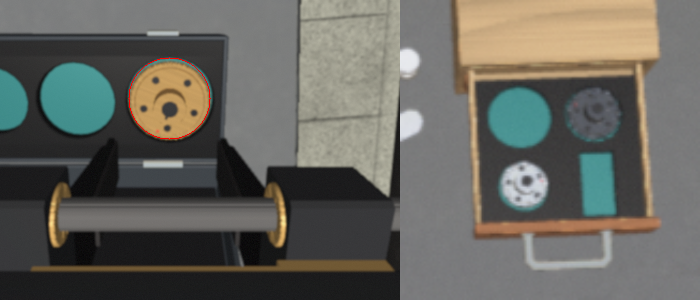

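The picture shows the small and medium gears seated and the large gear about to be gripped. It is now gripped; carry it over.

```bash
python3 -m handwheel '[{"x":0,"y":0,"z":0.02,"spin":0,"hand":0.015},{"x":0,"y":0,"z":0.06,"spin":0,"hand":0.015},{"x":0,"y":0,"z":0.1,"spin":0,"hand":0.015},{"x":0.004,"y":-0.015,"z":0.135,"spin":0,"hand":0.015},{"x":0.015,"y":-0.05,"z":0.14,"spin":0,"hand":0.015},{"x":0.026,"y":-0.088,"z":0.14,"spin":0,"hand":0.015},{"x":0.037,"y":-0.126,"z":0.14,"spin":0,"hand":0.015},{"x":0.048,"y":-0.164,"z":0.14,"spin":0,"hand":0.015},{"x":0.059,"y":-0.202,"z":0.14,"spin":0,"hand":0.015},{"x":0.07,"y":-0.24,"z":0.14,"spin":0,"hand":0.015},{"x":0.081,"y":-0.278,"z":0.14,"spin":0,"hand":0.015},{"x":0.092,"y":-0.316,"z":0.14,"spin":0,"hand":0.015},{"x":0.104,"y":-0.354,"z":0.14,"spin":0,"hand":0.015},{"x":0.116,"y":-0.392,"z":0.14,"spin":0,"hand":0.015},{"x":0.128,"y":-0.43,"z":0.14,"spin":0,"hand":0.015},{"x":0.138,"y":-0.462,"z":0.14,"spin":0,"hand":0.015},{"x":0.1425,"y":-0.478,"z":0.13,"spin":0,"hand":0.015},{"x":0.1425,"y":-0.478,"z":0.105,"spin":0,"hand":0.015},{"x":0.1425,"y":-0.478,"z":0.09,"spin":0,"hand":0.015},{"x":0.1425,"y":-0.478,"z":0.09,"spin":0,"hand":0.015}]'
python3 -m handwheel '[{"x":0,"y":0,"z":0,"spin":0,"hand":0.015},{"x":0,"y":0,"z":0,"spin":0,"hand":0.015}]'
python3 - <<'E'
from h import *
s0=state()['eef_pos']; c=shot('wrist','w13.png'); s=state(); print(s0,s['eef_pos'],s['opening'])
hsv=cv2.cvtColor(c['img'],cv2.COLOR_RGB2HSV); m=((hsv[...,0]>80)&(hsv[...,0]<98)&(hsv[...,1]>90)).astype(np.uint8); k,l,st,ce=cv2.connectedComponentsWithStats(m)
for i in range(1,k):
    if st[i,4]>100: print(st[i])
m=((hsv[...,0]>10)&(hsv[...,0]<25)&(hsv[...,1]>90)&(hsv[...,2]>90)).astype(np.uint8); m[:215]=0; m[295:]=0; k,l,st,ce=cv2.connectedComponentsWithStats(m); i=1+np.argmax(st[1:,4]); print('brass',st[i])
print('recess pred top',proj(c,(658.2-37,-149.9,84)),'sides',proj(c,(658.2,-149.9-37,84)),proj(c,(658.2,-149.9+37,84)))
x,y=s0[:2]; print('disc pred top',proj(c,(x-35,y,122)),'sides',proj(c,(x,y-35,122)),proj(c,(x,y+35,122)))
E
```

```text
t: 29.98
eef_pos: [655.8, -148.1, 103.0]
tcp_rot: [-3.136, -0.002, 1.492]
ft_force: [0.0, -0.0, -2.9]
opening: 0.266
t: 30.15
eef_pos: [658.2, -148.3, 107.7]
tcp_rot: [3.141, 0.0, 1.493]
ft_force: [0.3, -0.4, -1.6]
opening: 0.263
[ 658.19835716 -148.26420325  107.73323277] [ 658.36924712 -148.31670864  108.07164707] 0.26587873840910103
[254  74  93  85 604]
[ 108   78   91  134 7747]
[ 261  202  113   48 1995]
[144 227  92  42 398]
brass [ 253  223  128   72 6494]
recess pred top (np.float64(309.54466096674787), np.float64(202.42003085204593)) sides (np.float64(256.431551459954), np.float64(264.09529617989625)) (np.float64(372.71755910955886), np.float64(255.62030067130226))
disc pred top (np.float64(311.52506038217723), np.float64(219.59398235767617)) sides (np.float64(251.63723029972948), np.float64(288.10949826405493)) (np.float64(382.6045286406774), np.float64(278.7509335898636))
```

```bash
python3 -m handwheel '[{"x":-0.001,"y":0,"z":-0.012,"spin":0,"hand":0.015},{"x":-0.001,"y":0,"z":-0.02,"spin":0,"hand":0.015},{"x":-0.001,"y":0,"z":-0.026,"spin":0,"hand":0.015},{"x":-0.001,"y":0,"z":-0.031,"spin":0,"hand":0.015},{"x":-0.001,"y":0,"z":-0.034,"spin":0,"hand":0.015},{"x":-0.001,"y":0,"z":-0.034,"spin":0,"hand":0.015}]'
```

```text
t: 30.7
eef_pos: [657.7, -148.5, 73.5]
tcp_rot: [3.139, -0.0, 1.492]
ft_force: [0.6, 1.0, 4.1]
opening: 0.265
```

Seated. Release and rise; I'll check the drawer from above before pushing it home.

```bash
python3 -m handwheel '[{"x":0,"y":0,"z":0,"spin":0,"hand":0.05},{"x":0,"y":0,"z":0,"spin":0,"hand":0.05},{"x":0,"y":0,"z":0,"spin":0,"hand":0.05},{"x":0,"y":0,"z":0.02,"spin":0,"hand":0.05},{"x":0,"y":0,"z":0.06,"spin":0,"hand":0.05},{"x":0,"y":0,"z":0.1,"spin":0,"hand":0.05},{"x":-0.173,"y":-0.055,"z":0.13,"spin":-16.4,"hand":0.05},{"x":-0.173,"y":-0.055,"z":0.13,"spin":-16.4,"hand":0.05},{"x":-0.173,"y":-0.055,"z":0.13,"spin":-16.4,"hand":0.05},{"x":-0.173,"y":-0.055,"z":0.13,"spin":-16.4,"hand":0.05},{"x":-0.173,"y":-0.055,"z":0.13,"spin":-16.4,"hand":0.05},{"x":-0.173,"y":-0.055,"z":0.13,"spin":-16.4,"hand":0.05},{"x":-0.173,"y":-0.055,"z":0.13,"spin":-16.4,"hand":0.05},{"x":-0.173,"y":-0.055,"z":0.13,"spin":-16.4,"hand":0.05},{"x":-0.173,"y":-0.055,"z":0.13,"spin":-16.4,"hand":0.05},{"x":-0.173,"y":-0.055,"z":0.13,"spin":-16.4,"hand":0.05},{"x":-0.173,"y":-0.055,"z":0.13,"spin":-16.4,"hand":0.05},{"x":-0.173,"y":-0.055,"z":0.13,"spin":-16.4,"hand":0.04},{"x":-0.173,"y":-0.055,"z":0.13,"spin":-16.4,"hand":0.04},{"x":-0.173,"y":-0.055,"z":0.13,"spin":-16.4,"hand":0.04}]'
python3 - <<'E'
from gears import *
w=shot('wrist','w14.png'); t=shot('top','t14.png'); print(state()['eef_pos'],state()['tcp_rot'])
hubs(t,[('L',658.2,-149.9,35),('M',663.9,-235.8,31),('S',576.2,-155.2,27)],88,'t14m.png')
hubs(w,[('L',658.2,-149,35),('M',663.7,-235,31),('S',576.2,-154,27)],88,'w14m.png')
print('bar',proj(w,(484.6,-203.5,102)))
for v in(195,210,225):
    g=w['img'][v,290:350].astype(int).sum(1)/3; u=np.where(g>140)[0]+290
    if len(u): print(v,u.min(),u.max(),ray(w,u.mean(),v,102)[:2].round(1))
a=cv2.resize(t['img'][150:290,320:460],(360,360)); cv2.imwrite('pics/c14.png',np.hstack([cv2.resize(w['img'],(440,360)),a])[:,:,::-1])
E
```

```text
t: 32.37
eef_pos: [483.7, -203.8, 202.7]
tcp_rot: [3.142, -0.0, 0.063]
ft_force: [-0.4, -0.5, -0.6]
opening: 0.43
[ 483.77978973 -203.71741232  202.75795348] [ 3.14152233e+00 -6.18606059e-05  6.33139081e-02]
L pred (376, 203) found [375.2 204.8] r 14.7 / 13.9 [ 654.7 -148.3]
M pred (411, 202) found [410.2 203.8] r 13.0 / 12.3 [ 659.8 -235. ]
S pred (378, 236) found [377.2 236.2] r 11.2 / 10.9 [ 575.6 -154.1]
L pred (528, 175) found [528.2 169.2] r 40.2 / 42.5 [ 657.7 -144.3]
M pred (513, 271) found [514.2 264.2] r 32.8 / 33.6 [ 663.9 -228.9]
S pred (430, 175) found [431.8 171.8] r 32.6 / 32.5 [ 577.  -151.5]
bar (np.float64(318.39390854157955), np.float64(228.73205780474058))
195 316 325 [ 484.5 -175. ]
210 316 325 [ 485.3 -187.4]
225 316 325 [ 486.2 -200.2]
```

View pics/c14.png

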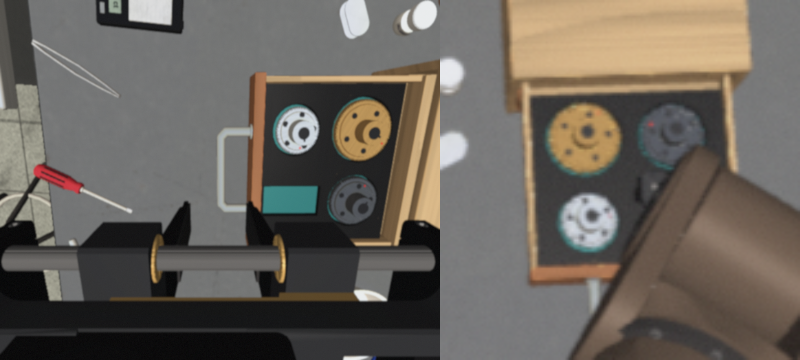

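All three gears appear seated in their own recesses, with thin teal crescents in both views. The bar is at x≈486. Descend, grip and push home.

```bash
python3 -m handwheel '[{"x":0.001,"y":0,"z":-0.04,"spin":0,"hand":0.038},{"x":0.001,"y":0,"z":-0.08,"spin":0,"hand":0.038},{"x":0.001,"y":0,"z":-0.12,"spin":0,"hand":0.038},{"x":0.001,"y":0,"z":-0.139,"spin":0,"hand":0.038},{"x":0.001,"y":0,"z":-0.139,"spin":0,"hand":0.038},{"x":0.001,"y":0,"z":-0.139,"spin":0,"hand":0.02},{"x":0.001,"y":0,"z":-0.139,"spin":0,"hand":0.002},{"x":0.001,"y":0,"z":-0.139,"spin":0,"hand":0.002},{"x":0.001,"y":0,"z":-0.139,"spin":0,"hand":0.002},{"x":0.001,"y":0,"z":-0.139,"spin":0,"hand":0.002},{"x":0.001,"y":0,"z":-0.139,"spin":0,"hand":0.002},{"x":0.001,"y":0,"z":-0.139,"spin":0,"hand":0.002}]'
```

```text
t: 33.47
eef_pos: [485.4, -204.0, 65.0]
tcp_rot: [3.14, -0.002, 0.061]
ft_force: [-1.0, 0.9, 8.3]
opening: 0.098
```

```bash
python3 -m handwheel '[{"x":0.005,"y":0.0003,"z":0,"spin":0,"hand":0.002},{"x":0.014,"y":0.0009,"z":0,"spin":0,"hand":0.002},{"x":0.024,"y":0.0016,"z":0,"spin":0,"hand":0.002},{"x":0.034,"y":0.0022,"z":0,"spin":0,"hand":0.002},{"x":0.044,"y":0.0029,"z":0,"spin":0,"hand":0.002},{"x":0.054,"y":0.0036,"z":0,"spin":0,"hand":0.002},{"x":0.064,"y":0.0042,"z":0,"spin":0,"hand":0.002},{"x":0.074,"y":0.0049,"z":0,"spin":0,"hand":0.002},{"x":0.084,"y":0.0055,"z":0,"spin":0,"hand":0.002},{"x":0.094,"y":0.0062,"z":0,"spin":0,"hand":0.002},{"x":0.104,"y":0.0069,"z":0,"spin":0,"hand":0.002},{"x":0.114,"y":0.0075,"z":0,"spin":0,"hand":0.002},{"x":0.124,"y":0.0082,"z":0,"spin":0,"hand":0.002},{"x":0.134,"y":0.0088,"z":0,"spin":0,"hand":0.002},{"x":0.144,"y":0.0095,"z":0,"spin":0,"hand":0.002},{"x":0.154,"y":0.0102,"z":0,"spin":0,"hand":0.002},{"x":0.162,"y":0.0107,"z":0,"spin":0,"hand":0.002},{"x":0.168,"y":0.0111,"z":0,"spin":0,"hand":0.002},{"x":0.172,"y":0.0114,"z":0,"spin":0,"hand":0.002},{"x":0.172,"y":0.0114,"z":0,"spin":0,"hand":0.002}]'
```

```text
t: 35.13
eef_pos: [658.1, -192.5, 65.0]
tcp_rot: [3.14, -0.003, 0.062]
ft_force: [0.6, -0.3, 4.8]
opening: 0.097
```

```bash
python3 -m handwheel '[{"x":0.003,"y":0.0002,"z":0,"spin":0,"hand":0.002},{"x":0.006,"y":0.0004,"z":0,"spin":0,"hand":0.002},{"x":0.006,"y":0.0004,"z":0,"spin":0,"hand":0.002}]'; python3 -m handwheel '[{"x":0.002,"y":0.0002,"z":0,"spin":0,"hand":0.002},{"x":0.003,"y":0.0002,"z":0,"spin":0,"hand":0.002},{"x":0.003,"y":0.0002,"z":0,"spin":0,"hand":0.002}]'
```

```text
t: 35.38
eef_pos: [663.8, -192.1, 65.0]
tcp_rot: [3.141, -0.002, 0.061]
ft_force: [0.6, -1.2, 5.1]
opening: 0.096
t: 35.63
eef_pos: [664.1, -192.0, 64.9]
tcp_rot: [3.142, 0.003, 0.062]
ft_force: [-11.9, -1.5, 11.6]
opening: 0.095
```

The drawer is home: 179.7 mm of travel, stopped at 12 N. Release and go above the open lid's handle, expected near (630,215) at z≈167.

```bash
python3 -m handwheel '[{"x":-0.003,"y":0,"z":0,"spin":0,"hand":0.02},{"x":-0.003,"y":0,"z":0,"spin":0,"hand":0.036},{"x":-0.003,"y":0,"z":0,"spin":0,"hand":0.036},{"x":-0.003,"y":0,"z":0,"spin":0,"hand":0.036},{"x":-0.003,"y":0,"z":0.03,"spin":0,"hand":0.036},{"x":-0.003,"y":0,"z":0.07,"spin":0,"hand":0.036},{"x":-0.003,"y":0,"z":0.11,"spin":0,"hand":0.036},{"x":-0.003,"y":0,"z":0.15,"spin":0,"hand":0.036},{"x":-0.034,"y":0.407,"z":0.165,"spin":-1.65,"hand":0.036},{"x":-0.034,"y":0.407,"z":0.165,"spin":-1.65,"hand":0.036},{"x":-0.034,"y":0.407,"z":0.165,"spin":-1.65,"hand":0.036},{"x":-0.034,"y":0.407,"z":0.165,"spin":-1.65,"hand":0.036},{"x":-0.034,"y":0.407,"z":0.165,"spin":-1.65,"hand":0.036},{"x":-0.034,"y":0.407,"z":0.165,"spin":-1.65,"hand":0.036},{"x":-0.034,"y":0.407,"z":0.165,"spin":-1.65,"hand":0.036},{"x":-0.034,"y":0.407,"z":0.165,"spin":-1.65,"hand":0.036},{"x":-0.034,"y":0.407,"z":0.165,"spin":-1.65,"hand":0.036},{"x":-0.034,"y":0.407,"z":0.165,"spin":-1.65,"hand":0.036},{"x":-0.034,"y":0.407,"z":0.165,"spin":-1.65,"hand":0.036}]'
python3 -m handwheel '[{"x":0,"y":0,"z":0,"spin":0,"hand":0.036},{"x":0,"y":0,"z":0,"spin":0,"hand":0.036},{"x":0,"y":0,"z":0,"spin":0,"hand":0.036}]'
python3 - <<'E'
from h import *
w=shot('wrist','w15.png'); t=shot('top','t15.png'); print(state()['eef_pos'],state()['tcp_rot'])
print('bar pred',proj(w,(630,215,167)))
g=cv2.cvtColor(w['img'],6)
for v in(165,180,195,210,225,240):
    l=g[v,240:400]; print(v,''.join('%3d '%a for a in l[::4]))
    u=np.where(l<55)[0]+240
    if len(u): print(u.min(),u.max(),ray(w,u.mean(),v,167)[:2].round(1))
# drawer home check in top view: bar brightness near (665,-192,102)
u,v=proj(t,(665,-192,102)); print(u,v,t['img'][int(v)-6:int(v)+7,int(u)].sum(1)//3)
E
```

```text
t: 37.22
eef_pos: [630.8, 221.2, 228.8]
tcp_rot: [-3.14, -0.0, -0.078]
ft_force: [0.1, -0.0, -0.3]
opening: 0.384
t: 37.47
eef_pos: [632.0, 214.3, 228.6]
tcp_rot: [3.141, 0.0, -0.084]
ft_force: [-0.7, -0.6, -0.9]
opening: 0.376
[632.11131965 214.07793904 228.75345849] [ 3.14150786e+00 -8.08127076e-05 -8.43967703e-02]
bar pred (np.float64(314.6805358372278), np.float64(241.4434474934129))
165  56  56  57  73  70  69  69  71  69  61  68  69  65  66  65  65  65  60  65  76 118 120 120 121 120 119 118 118 119 120 120 119 120 121 120 119 119 121 121 119 
277 278 [609.  272.2]
180  57  57  54  74  67  70  68  68  68  65  67  67  44  44  30  27  30  37  38  33 104 120 118 118 118 119 119 119 118 118 119 120 121 120 119 121 120 120 120 120 
241 318 [621.3 260.8]
195  59  54  54  71  66  68  70  68  68  66  61  69  69  68  67  67  67  48  45  60  35 118 121 124 123 121 122 120 120 118 120 119 119 119 118 120 119 119 119 119 
242 321 [612.2 251. ]
210  60  51  52  66  58  68  67  69  69  68  57  66  68  69  68  68  67  55  47  59  35 120 120 120 119 119 118 118 119 120 120 120 119 119 118 120 119 118 119 119 
242 321 [607.6 240.5]
225  57  51  50  50  63  70  69  69  68  68  51  70  68  68  68  69  68  56  44  58  36 119 119 119 119 119 119 119 121 119 119 118 117 119 119 118 119 119 120 119 
242 321 [605.6 229.5]
240  55  51  50  49  71  69  68  68  69  67  53  69  69  68  68  69  68  59  43  57  33 121 121 120 120 120 120 120 122 121 121 121 121 121 122 120 118 118 117 118 
242 321 [603.5 218.3]
393.74905758944897 199.82443924098607 [126 149 175 162 119 126 151 176 174 154 119 120 123]
```

The bar's image centre (u≈314.5) matches the prediction. Descend and grip.

```bash
python3 -m handwheel '[{"x":-0.002,"y":0.001,"z":-0.03,"spin":0,"hand":0.036},{"x":-0.002,"y":0.001,"z":-0.06,"spin":0,"hand":0.036},{"x":-0.002,"y":0.001,"z":-0.08,"spin":0,"hand":0.036},{"x":-0.002,"y":0.001,"z":-0.098,"spin":0,"hand":0.036},{"x":-0.002,"y":0.001,"z":-0.098,"spin":0,"hand":0.036},{"x":-0.002,"y":0.001,"z":-0.098,"spin":0,"hand":0.02},{"x":-0.002,"y":0.001,"z":-0.098,"spin":0,"hand":0.002},{"x":-0.002,"y":0.001,"z":-0.098,"spin":0,"hand":0.002},{"x":-0.002,"y":0.001,"z":-0.098,"spin":0,"hand":0.002},{"x":-0.002,"y":0.001,"z":-0.098,"spin":0,"hand":0.002},{"x":-0.002,"y":0.001,"z":-0.098,"spin":0,"hand":0.002},{"x":-0.002,"y":0.001,"z":-0.098,"spin":0,"hand":0.002}]'
python3 - <<'E'
import numpy as np
a,b=-148,16.5
f=lambda th:np.array([a*np.cos(th)+b*np.sin(th),-a*np.sin(th)+b*np.cos(th)])
for th in list(np.arange(1.8,.05,-.1))+[.04,0]:
    d=f(th)-f(1.9); print(round(th,2),round(d[0]*.9972/1e3,3),round(-d[0]*.075/1e3,3),round(d[1]/1e3,3))
E
```

```text
t: 38.57
eef_pos: [630.6, 216.3, 131.7]
tcp_rot: [-3.141, -0.002, -0.083]
ft_force: [1.7, -1.7, 3.6]
opening: 0.095
1.8 -0.014 0.001 0.006
1.7 -0.028 0.002 0.01
1.6 -0.043 0.003 0.013
1.5 -0.057 0.004 0.014
1.4 -0.072 0.005 0.014
1.3 -0.087 0.007 0.012
1.2 -0.101 0.008 0.009
1.1 -0.116 0.009 0.005
1.0 -0.129 0.01 -0.001
0.9 -0.142 0.011 -0.009
0.8 -0.154 0.012 -0.017
0.7 -0.166 0.012 -0.027
0.6 -0.176 0.013 -0.038
0.5 -0.185 0.014 -0.049
0.4 -0.193 0.015 -0.062
0.3 -0.199 0.015 -0.075
0.2 -0.205 0.015 -0.089
0.1 -0.208 0.016 -0.104
0.04 -0.21 0.016 -0.112
0 -0.211 0.016 -0.118
```

Gripped. Swing down to 1.1 rad first.

```bash
python3 -m handwheel '[{"x":-0.014,"y":0.001,"z":0.006,"spin":0,"hand":0.002},{"x":-0.028,"y":0.002,"z":0.01,"spin":0,"hand":0.002},{"x":-0.043,"y":0.003,"z":0.013,"spin":0,"hand":0.002},{"x":-0.057,"y":0.004,"z":0.014,"spin":0,"hand":0.002},{"x":-0.072,"y":0.005,"z":0.014,"spin":0,"hand":0.002},{"x":-0.087,"y":0.007,"z":0.012,"spin":0,"hand":0.002},{"x":-0.101,"y":0.008,"z":0.009,"spin":0,"hand":0.002},{"x":-0.116,"y":0.009,"z":0.005,"spin":0,"hand":0.002},{"x":-0.116,"y":0.009,"z":0.005,"spin":0,"hand":0.002}]'
```

```text
t: 39.32
eef_pos: [511.4, 226.0, 135.8]
tcp_rot: [-3.141, 0.001, -0.082]
ft_force: [-1.8, 1.6, 5.4]
opening: 0.092
```

```bash
python3 -m handwheel '[{"x":-0.013,"y":0.001,"z":-0.006,"spin":0,"hand":0.002},{"x":-0.026,"y":0.002,"z":-0.014,"spin":0,"hand":0.002},{"x":-0.038,"y":0.003,"z":-0.022,"spin":0,"hand":0.002},{"x":-0.05,"y":0.003,"z":-0.032,"spin":0,"hand":0.002},{"x":-0.06,"y":0.004,"z":-0.043,"spin":0,"hand":0.002},{"x":-0.069,"y":0.005,"z":-0.054,"spin":0,"hand":0.002},{"x":-0.077,"y":0.006,"z":-0.067,"spin":0,"hand":0.002},{"x":-0.077,"y":0.006,"z":-0.067,"spin":0,"hand":0.002}]'
```

```text
t: 39.98
eef_pos: [435.3, 231.7, 67.3]
tcp_rot: [3.141, 0.002, -0.083]
ft_force: [-2.9, 4.7, 0.8]
opening: 0.095
```

```bash
python3 -m handwheel '[{"x":-0.006,"y":0.0005,"z":-0.013,"spin":0,"hand":0.002},{"x":-0.012,"y":0.001,"z":-0.027,"spin":0,"hand":0.002},{"x":-0.015,"y":0.001,"z":-0.041,"spin":0,"hand":0.002},{"x":-0.017,"y":0.001,"z":-0.049,"spin":0,"hand":0.002},{"x":-0.018,"y":0.001,"z":-0.054,"spin":0,"hand":0.002},{"x":-0.018,"y":0.001,"z":-0.056,"spin":0,"hand":0.002},{"x":-0.018,"y":0.001,"z":-0.056,"spin":0,"hand":0.002}]'
```

```text
t: 40.57
eef_pos: [417.7, 233.0, 12.2]
tcp_rot: [3.141, 0.003, -0.083]
ft_force: [-7.6, 11.8, 1.1]
opening: 0.1
```

Nearly shut. Release so the lid settles, rise straight up, and check.

```bash
python3 -m handwheel '[{"x":0,"y":0,"z":-0.001,"spin":0,"hand":0.02},{"x":0,"y":0,"z":-0.001,"spin":0,"hand":0.036},{"x":0,"y":0,"z":-0.001,"spin":0,"hand":0.036},{"x":0,"y":0,"z":-0.001,"spin":0,"hand":0.036},{"x":0,"y":0,"z":0.03,"spin":0,"hand":0.036},{"x":0,"y":0,"z":0.07,"spin":0,"hand":0.036},{"x":0,"y":0,"z":0.11,"spin":0,"hand":0.036},{"x":0,"y":0,"z":0.15,"spin":0,"hand":0.036},{"x":0,"y":0,"z":0.182,"spin":0,"hand":0.036},{"x":0,"y":-0.007,"z":0.182,"spin":0.4,"hand":0.036},{"x":0,"y":-0.007,"z":0.182,"spin":0.4,"hand":0.036},{"x":0,"y":-0.007,"z":0.182,"spin":0.4,"hand":0.036}]'
python3 - <<'E'
from h import *
w=shot('wrist','w16.png'); t=shot('top','t16.png'); s=shot('scene','s16.png'); st=state(); print(st['eef_pos'],st['ft_force'].round(1))
g=cv2.cvtColor(w['img'],6)
for v in (180,210,240):
    l=g[v,305:345].astype(int); u=np.where(l<65)[0]+305; print('case bar',v,u.min(),u.max(),ray(w,u.mean(),v,50)[:2].round(1))
t0=load('top0'); t14=load('t14')
# drawer: handle bar position in top view (z 102), home expected ~ x 664
for n,c in(('start',t0),('now',t)):
    u=394; col=c['img'][185:225,u].astype(int).sum(1)//3; print(n,col.tolist())
print('home bar',proj(t,(664.5,-192,102)))
s0=load('scene0')
d=cv2.absdiff(cv2.cvtColor(s0['img'],6),cv2.cvtColor(s['img'],6))[250:400,100:320]; print('scene diff px>40 over case',(d>40).sum())
d=cv2.absdiff(cv2.cvtColor(t0['img'],6),cv2.cvtColor(t['img'],6))
for n,(a,b,c,e) in dict(jar=(310,165,340,195),loupe=(300,197,335,220),scale=(300,295,335,350)).items(): print(n,(d[b:e,a:c]>40).sum())
E
```

```text
t: 41.57
eef_pos: [418.6, 225.0, 194.7]
tcp_rot: [3.142, -0.0, -0.049]
ft_force: [0.4, -0.4, 0.3]
opening: 0.38
[418.44470757 225.23583498 193.73596191] [-0.1 -0.2 -0.4]
case bar 180 312 320 [419.1 260.6]
case bar 210 311 320 [417.3 232.3]
case bar 240 310 319 [414.8 202.7]
start [47, 50, 55, 49, 53, 51, 70, 103, 119, 118, 124, 119, 76, 70, 67, 73, 95, 113, 114, 115, 114, 115, 116, 114, 113, 119, 164, 167, 156, 125, 116, 113, 114, 114, 114, 113, 115, 115, 112, 115]
now [84, 74, 70, 67, 69, 68, 77, 99, 120, 143, 165, 154, 108, 118, 143, 167, 165, 145, 109, 114, 114, 117, 113, 115, 114, 115, 115, 117, 115, 115, 118, 116, 114, 114, 114, 115, 115, 116, 114, 113]
home bar (np.float64(393.7478533322416), np.float64(200.0227005672004))
scene diff px>40 over case 78
jar 0
loupe 0
scale 0
```

The case bar is back exactly at its starting (shut) position, the drawer bar is at the home position, and the bystanders show zero change. Handing in.

```bash
python3 -c "
from cell import job_done; print(job_done())"
```

```text
the job is handed in; nothing more can be done
None
```

I pulled the drawer to its stop and swung the lid open to its resting place. The case held three gears; the angle block's pocket was empty. I laid the small, medium and large gears in their own recesses, pushed the drawer home and shut the case. I handed the job in at about t = 42 s; no verdict was reported.

**Last checks:**
- **Drawer:** it met its inner end with 12 N after 179.7 mm of travel, and in the top view its handle sits at the expected home position.
- **Lid:** the case's handle is back where it was when shut, to within 0.3 mm.
- **Gears:** each went down to floor height with at most about 4 N. In both views just before closing, all three appeared seated. I did not see them again after the drawer shut.
- **Bystanders:** the jar, loupe and scale show no changed pixels in the top view, and the arm ended clear of everything.

**What disagreed or failed:**
- **Fingertip height:** the tips sit about 34 mm higher than the reported tool position and the given tool data imply. My first grasp on the drawer handle therefore closed above the bar and missed. I measured the offset in the scene view and corrected for it from then on.
- **Gear position fits:** before closing, circle fits on the seated gears differed by up to about 7 mm between views. They were too coarse to confirm the 5 mm limit, so I relied on the recess fit, the release height and the views.

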